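# Sample the vial carriers under the needle

## Robot

A 6-joint arm with a two-finger parallel gripper is mounted at the origin on the work surface. World frame = base frame: x ahead of the robot, y to its left, z up, the work surface at z = 0. Lengths are in m, angles in rad, forces in N, time in s.
With the tool pointing down it reaches from about 0.325 to 0.775 m from the base axis. Payload 9.3 kg.
Tool frame: the origin (TCP) lies on the centre line of the jaws, within the pads' length; the fingertips stand 25 mm ahead of it and the grasp point (between the pads) lies 6 mm ahead of it; x points along the fingers, z is the direction in which the jaws open and shut, and the axes are right-handed (so a half turn about x gives the same grasp; the last joint's range is limited). The gripper opens to 85 mm and grips with 20 to 120 N. Pads are 22 mm wide; open, the fingers measure 114 mm over their backs; the gripper's body (76 mm by 85 mm) begins 54 mm behind the grasp point. The pads swing forward as they close: fully open they stand 13 mm farther back than shut.
Start: joints at [0.964, 0.259, 0.021, 1.334, 0, 1.418], TCP at [0.241, 0.494, 0.256] pointing down, gripper open.
Joint ranges: [-3.04, 3.04], [-0.91, 1.82], [-1.04, 1.36], [-1.92, 1.95], [-1.52, 1.45], [-3.14, 3.14]. Speed limits (rad/s): [2.22, 2.22, 2.79, 3.14, 3.14, 3.14].

## Interface

Orientations are given as a unit quaternion [w, x, y, z].
In Python, from workcell import bot, cams gives the robot as it stands.
- The arm moves only by the tool step_arm, never from a script. Its argument "series" is a list of rows, each a list of 4 numbers: the shift along the tool's x, y, z in mm, then the turn about the tool's x in degrees. In form: [[dx, dy, dz, yaw], ...]. A call has 1 to 20 rows; each row is the pose to reach, as a shift and turn from the pose measured when the call began, along the tool's axes at that moment; what a row does not reach only later rows make up. A row lasts 1/8 s, in which the tool goes at most 62.5 mm and 10.7 degrees, less where a joint would pass 70% of its speed; a pose out of reach is approached as far as the arm can. A call with a gripper value outside its range is refused whole. "fingers" is the gripper's target within -1 to 1 (shut at 1, half-way at 0, fully open at -1), set as the call begins (left out, the last holds). The fingers move at their own pace and stop on an object; "squeeze" is the grip in N (left out, the last holds). Time passes only in rows, so rows that repeat a pose let the fingers close. It gives the time, the measured TCP pose, the force and the opening at its end, in the units of the state.
- bot.get_state(): the state, without advancing time (a new reading comes with each control period).
- cams.camera(name): name is "scene" or "top" or "wrist"; returns (picture, depth): 480x640x3 uint8, red, green, blue; 480x640 float32, m along the optical axis (not along the pixel's ray), 0 where there is no reading.
- cams.camera_info(name): a dict with "K" (3x3 intrinsics, pixels), "rvec" (rotation vector, rad) and "tvec" (3), from world to camera coordinates, as OpenCV has them. Camera axes: x right, y down, z forward; pixel columns grow to the right and rows downward; lengths in m; the calibration is good to about 2 mm. A picture is of the moment at which its call begins: read the wrist's pose just before it. camera_info takes no time and is no camera call; for the wrist camera it gives the pose at the moment of the call.
- bot.close_job(): hands the job in, once; it reports no verdict.
The state is a dict: "time_s": time; "joint_positions": joint angles; "qd": joint speeds; "joint_efforts": joint torques, N m; "tcp_pos": TCP position; "eef_rot": TCP orientation; "force": force on the tool from outside, world axes, zero at the start; "wrist_torque": the same for the moment, N m; "grip_width": finger opening in m.
Only numpy, scipy, OpenCV 4.12 (cv2) and the standard library are available. Lean on these libraries where they do the work, as an engineer would, in place of code of your own. Each camera call takes 0.05 s, during which the arm holds its last target.

## Task

Sample every vial carrier on the bench one at a time, in order from the shortest to the longest: lay it in the station's lane, slide it vial first under the beam until its rubber septum is centred under the needle, then push the plunger right down for a moment. Draw each sampled carrier back out of the lane and set it upright and flat on the floor of the grey tray. Leave the bottle, tissue box and mouse alone.

Things in the scene. Friction and masses are not known exactly. Their poses are not given: they have to be found in the camera images.
- station: Sampling station fixed to the bench: an aluminium plate 8 mm thick, 90 mm wide (x -195 to +40 mm) with a straight lane on it. Origin: on the bench, below the needle. x runs along the lane, inwards from its mouth; z up. A white housing 50 mm high closes the far end at x = +55 mm. The lane is open above from x = -195 to -15 mm
- lane_mouth (a point): Middle of the lane's mouth, on the plate's top, at station x = -100 mm, where the two white guide rails begin: they are 12 mm high, 54 mm apart inside, 10 mm thick, and run straight to x = +35 mm
- beam_top (a point): Middle of the top of the white beam that bridges the lane, 78 mm above the bench. The beam is 30 mm along the lane (station x -15 to +15 mm); its underside is 50 mm above the plate, its posts stand on the rails' outer edges, leaving the lane's 54 mm free
- needle_tip (a point): The needle's point, straight below the middle of the plunger's button and above the station's origin; moves down with the plunger. Up, it is just inside the beam's lower edge, 56 mm above the bench; fully down, 44 mm, 4 mm below the top of a vial lying in the lane
- plunger (a joint): Spring plunger that carries the needle: 0 m = up, 0.012 m = fully down (needle 12 mm lower). Pushed straight down from above; a spring (1.6 N at the start, 6.4 N fully down) brings it back up when let go. The needle meets no resistance
- plunger_top (a point): Middle of the top face of the plunger's black round button, 32 mm across, on top of the beam; 110 mm above the bench when up; moves with the plunger
- tray: Grey open tray fixed to the bench, 210 (x) x 230 (y) mm outside, walls 4 mm thick and 20 mm high, floor 4 mm thick, for the finished carriers. Origin: centre of its underside
- carrier_short: The short vial carrier (120-210 g; may be absent): white plastic block 120 mm long (x), 48 mm wide (y), 20 mm high, an upright steel handle plate at the rear (30 mm along x, 14 mm thick, 20 to 70 mm above the underside, centred at x = -40 mm) and a capped amber vial in front (32 mm across, top 40 mm above the underside, at x = +40 mm). Origin: centre of the block's underside; +x towards the vial
- septum_short (a point): Centre of the dark rubber disc (16 mm across) on top of the vial cap of the short carrier
- carrier_medium: The medium vial carrier (120-210 g; may be absent): white plastic block 140 mm long (x), 48 mm wide (y), 20 mm high, an upright steel handle plate at the rear (30 mm along x, 14 mm thick, 20 to 70 mm above the underside, centred at x = -50 mm) and a capped amber vial in front (32 mm across, top 40 mm above the underside, at x = +50 mm). Origin: centre of the block's underside; +x towards the vial
- septum_medium (a point): Centre of the dark rubber disc (16 mm across) on top of the vial cap of the medium carrier
- carrier_long: The long vial carrier (120-210 g; may be absent): white plastic block 160 mm long (x), 48 mm wide (y), 20 mm high, an upright steel handle plate at the rear (30 mm along x, 14 mm thick, 20 to 70 mm above the underside, centred at x = -60 mm) and a capped amber vial in front (32 mm across, top 40 mm above the underside, at x = +60 mm). Origin: centre of the block's underside; +x towards the vial
- septum_long (a point): Centre of the dark rubber disc (16 mm across) on top of the vial cap of the long carrier
- reagent_bottle: Amber bottle, 64 mm across, 120 mm tall, not part of the job. Origin: centre of its underside
- tissue_box: Cardboard tissue box 90 x 120 x 80 mm, not part of the job. Origin: centre of its underside
- mouse: Grey computer mouse 100 x 60 x 30 mm, not part of the job. Origin: centre of its underside
Things that resemble listed ones, but are neither listed nor needed, are in the scene too. What is shaped like the carrier_short but brown or red is not meant.

How it is judged:
On the way, in this order (a step that is already met when the one before it is completed fails the run):
1. the needle is pressed down into the short carrier's septum (point at least 1 mm below its top, within 6 mm of its centre), the carrier flat in the lane (z of septum_short in the frame of needle_tip above 0.001 m and horizontal distance between septum_short and needle_tip below 0.006 m and z of carrier_short in the frame of station between 0.004 and 0.012 m and angle between the x axis of carrier_short and the x axis of station, either way round below 0.15 rad), for 0.2 s.
2. the needle is pressed down into the medium carrier's septum (point at least 1 mm below its top, within 6 mm of its centre), the carrier flat in the lane (z of septum_medium in the frame of needle_tip above 0.001 m and horizontal distance between septum_medium and needle_tip below 0.006 m and z of carrier_medium in the frame of station between 0.004 and 0.012 m and angle between the x axis of carrier_medium and the x axis of station, either way round below 0.15 rad), for 0.2 s.
3. the needle is pressed down into the long carrier's septum (point at least 1 mm below its top, within 6 mm of its centre), the carrier flat in the lane (z of septum_long in the frame of needle_tip above 0.001 m and horizontal distance between septum_long and needle_tip below 0.006 m and z of carrier_long in the frame of station between 0.004 and 0.012 m and angle between the x axis of carrier_long and the x axis of station, either way round below 0.15 rad), for 0.2 s.
At the end, for the whole second after the job is handed in: Every carrier present lies inside the tray, flat on its floor (underside within 4 mm of it, tilted less than 0.08 rad) and at rest; the plunger is up (less than 3 mm down) (value of joint plunger below 0.003 m and x of carrier_short in the frame of tray between -0.1 and 0.1 m and y of carrier_short in the frame of tray between -0.11 and 0.11 m and z of each of carrier_short, carrier_medium, carrier_long in the frame of tray below 0.008 m and angle between each of carrier_short, carrier_medium, carrier_long's own z axis and vertical below 0.08 rad and linear speed of each of carrier_short, carrier_medium, carrier_long below 0.02 m/s and x of carrier_medium in the frame of tray between -0.1 and 0.1 m and y of carrier_medium in the frame of tray between -0.11 and 0.11 m and x of carrier_long in the frame of tray between -0.1 and 0.1 m and y of carrier_long in the frame of tray between -0.11 and 0.11 m); the robot touches nothing.
It fails at once if the reagent bottle is pushed more than 20 mm or tipped over (distance of reagent_bottle from where it was at the start of the episode above 0.02 m or angle between reagent_bottle's own z axis and vertical above 0.3 rad).
It fails at once if the tissue box is pushed more than 20 mm or tipped over (distance of tissue_box from where it was at the start of the episode above 0.02 m or angle between tissue_box's own z axis and vertical above 0.3 rad).
It fails at once if the mouse is pushed more than 20 mm or tipped over (distance of mouse from where it was at the start of the episode above 0.02 m or angle between mouse's own z axis and vertical above 0.3 rad).
Of carrier_short, carrier_medium, carrier_long only 2 to 3 are there at a start; the rules pass over those that are not, and their reading is None.
At some moment in a run one of carrier_short, carrier_medium, carrier_long may be knocked a few centimetres aside while the robot is not near it.
Once in a run the grip may slacken for a moment while it holds something.
It also fails if it takes over 210 s, if anything falls off the work surface, if the arm or the gripper's body presses on something with over 40 N, if the wrist force passes 120 N, or if a joint passes its speed limit or range.

## Working session

There is one attempt and no reset: what is moved stays moved. The work goes in short steps, Python scripts to look and compute and a tool call to move; the robot and the scene stay as the last step left them, time stands still between calls to the robot, and variables do not carry over. Pictures are saved under pics/ and viewed, and the job is handed in when it is done.

Besides the shell and the picture viewer there is one more tool, called after "Call:" as name([rows], argument=value, ...), one row to a line, values as JSON. step_arm: Moves the arm, as the interface text tells. Its arguments: {"type":"object","properties":{"series":{"type":"array","items":{"type":"array","items":{"type":"number"}}},"fingers":{"type":"number"},"squeeze":{"type":"number"}},"required":["series"]}

```bash
ls; mkdir -p pics; python3 - <<'E'
from workcell import bot,cams
import cv2,numpy as np
print(bot.get_state())
for n in ['scene','top','wrist']:
    p,d=cams.camera(n); cv2.imwrite(f'pics/{n}0.png',p[:,:,::-1]); np.save(f'{n}0.npy',d)
    print(n,cams.camera_info(n))
E
```

```text
pics
{'time_s': 0.0, 'joint_positions': array([9.64388722e-01, 2.59199633e-01, 2.07013856e-02, 1.33372858e+00,
       4.51245157e-06, 1.41819252e+00]), 'qd': array([ 0.00056595, -0.00146695,  0.0025075 ,  0.00053495,  0.00049833,
       -0.00059156]), 'joint_efforts': array([ 1.86507236e-04, -5.55644381e+01,  3.44531178e+01,  1.35990992e-02,
       -1.02438432e-04, -1.42133788e-05]), 'tcp_pos': array([0.24095497, 0.49409469, 0.25563836]), 'eef_rot': array([ 0.59919852, -0.37490218,  0.60012911,  0.37450573]), 'force': array([0.05133623, 0.33348543, 1.23045616]), 'wrist_torque': array([-0.05040456, -0.02319093, -0.00701736]), 'grip_width': 0.08518854998934193}
scene {'K': array([[497.12680182,   0.        , 317.59885517],
       [  0.        , 497.12680182, 242.63502196],
       [  0.        ,   0.        ,   1.        ]]), 'rvec': array([ 1.71822778,  1.9071469 , -0.74234385]), 'tvec': array([-0.03320192, -0.36018206,  1.70717701])}
top {'K': array([[517.77233062,   0.        , 313.15100591],
       [  0.        , 517.77233062, 242.34695252],
       [  0.        ,   0.        ,   1.        ]]), 'rvec': array([ 2.15653985, -2.16946769,  0.14529459]), 'tvec': array([0.10165968, 0.57254851, 1.02439967])}
wrist {'K': array([[373.24206032,   0.        , 318.97674756],
       [  0.        , 373.24206032, 234.49340916],
       [  0.        ,   0.        ,   1.        ]]), 'rvec': array([-2.42522901, -1.51671018, -0.24359813]), 'tvec': array([-0.55075931, -0.04190671,  0.37996876])}
```

View pics/scene0.png

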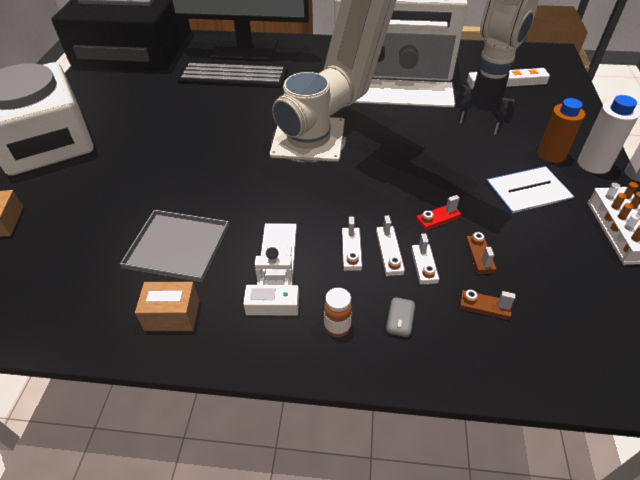

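View pics/top0.png

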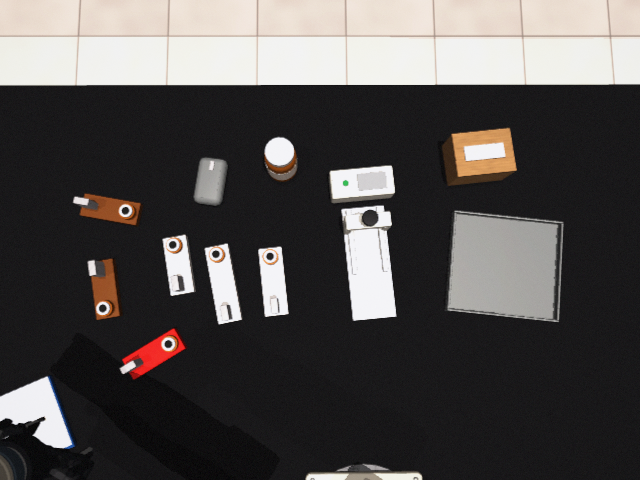

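View pics/wrist0.png

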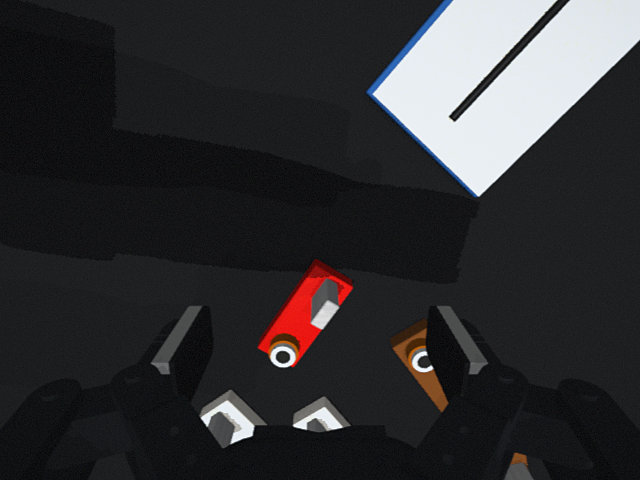

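```bash
cat > h.py <<'E'
from workcell import bot,cams
import cv2,numpy as np
def Rt(n,info=None):
    i=info or cams.camera_info(n); R=cv2.Rodrigues(np.array(i['rvec']))[0]; return i['K'],R,np.array(i['tvec'])
def atz(n,u,v,z,info=None):
    K,R,t=Rt(n,info); r=R.T@np.linalg.inv(K)@np.array([u,v,1.]); c=-R.T@t
    return c+r*(z-c[2])/r[2]
def cloud(n,d,info=None):
    K,R,t=Rt(n,info); v,u=np.mgrid[:480,:640]
    P=np.stack([(u-K[0,2])/K[0,0]*d,(v-K[1,2])/K[1,1]*d,d],-1)
    return (P-t)@R
def proj(n,p,info=None):
    K,R,t=Rt(n,info); q=K@(R@np.array(p,float)+t); return q[:2]/q[2]
E
python3 - <<'E'
from h import *
p=cv2.imread('pics/top0.png'); d=np.load('top0.npy')
cv2.imwrite('pics/t1.png',cv2.resize(p[225:335,150:300],None,fx=5,fy=5,interpolation=cv2.INTER_CUBIC))
cv2.imwrite('pics/t2.png',cv2.resize(p[150:330,320:420],None,fx=3.3,fy=3.3,interpolation=cv2.INTER_CUBIC))
W=cloud('top',d)
for n,(u,v) in dict(plate=(372,300),box=(480,152),tray=(505,265),desk=(320,350),hous=(350,190),btn=(370,218)).items(): print(n,W[v,u])
for c in [(453,212),(563,221),(558,321),(447,311)]: print(atz('top',*c,0.02))
E
```

```text
plate [ 0.45551459 -0.02375838  0.00342844]
box [ 0.74752075 -0.23630458  0.08339271]
tray [ 0.52700455 -0.30609608  0.00157936]
desk [ 3.53859898e-01  8.52052101e-02 -4.80421217e-05]
hous [0.67960832 0.02204009 0.04565046]
btn [ 0.61015501 -0.00992284  0.11013649]
[ 0.63749135 -0.19543713  0.02      ]
[ 0.61726854 -0.42590708  0.02      ]
[ 0.41014091 -0.40189876  0.02      ]
[ 0.43195415 -0.17491561  0.02      ]
```

View pics/t1.png

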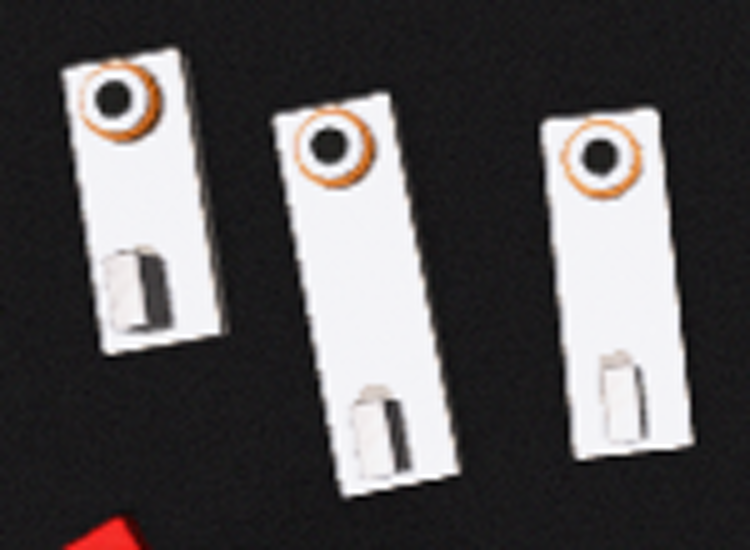

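View pics/t2.png

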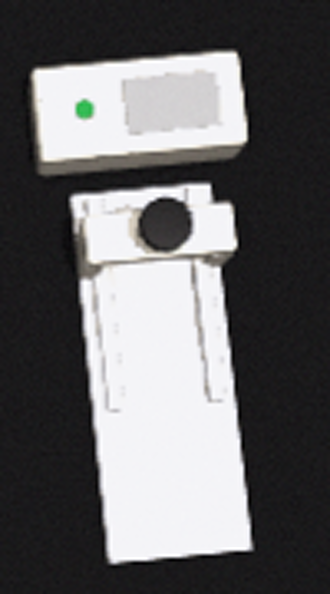

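```bash
python3 - <<'E'
from h import *
C=dict(short=([(62,70),(180,48),(225,333),(105,353)],(114,98)),long=([(273,115),(389,94),(460,473),(344,496)],(330,146)),medium=([(543,118),(658,108),(692,443),(577,460)],(600,157)))
for n,(c,s) in C.items():
    g=lambda q,z:atz('top',150+(q[0]+.5)/5-.5,225+(q[1]+.5)/5-.5,z)[:2]
    P=[g(q,.02) for q in c]; f=(P[0]+P[1])/2; b=(P[2]+P[3])/2; a=f-b
    yaw=np.arctan2(a[1],a[0]); S=g(s,.04)
    print(n,'len',np.linalg.norm(a),'wid',np.linalg.norm(P[0]-P[1]),'c',np.mean(P,0),'yaw',np.degrees(yaw),'sept',S)
g=lambda q,z:atz('top',320+(q[0]+.5)/3.3-.5,150+(q[1]+.5)/3.3-.5,z)[:2]
P=[g(q,.008) for q in [(70,196),(211,184),(252,549),(109,563)]]
print(P); f=(P[0]+P[1])/2;b=(P[2]+P[3])/2;a=f-b;print('plate',np.linalg.norm(a),np.degrees(np.arctan2(a[1],a[0])),'btn',g((165,222),.11), 'origin est',b+a*195/235)
E
```

```text
short len 0.11912575093515573 wid 0.04931776754604842 c [0.5302901  0.37609765] yaw 10.162188172443523 sept [0.57022591 0.3838521 ]
long len 0.15881457119426318 wid 0.0485009698946603 c [0.49162727 0.28379855] yaw 11.386793369033374 sept [0.55016928 0.29607051]
medium len 0.1396419470831696 wid 0.04771477381506393 c [0.49587566 0.18089322] yaw 5.90014715944448 sept [0.54508127 0.18675949]
[array([0.64713513, 0.03882282]), array([ 0.6545452 , -0.05189647]), array([ 0.42227493, -0.0721638 ]), array([0.41422957, 0.0175268 ])]
plate 0.23351448327777835 5.1058056080012895 btn [ 0.61226716 -0.00931418] origin est [ 0.61125073 -0.01007413]
```

```bash
cat >> h.py <<'E'
def Rq(q): 
    from scipy.spatial.transform import Rotation as Ro
    return Ro.from_quat([q[1],q[2],q[3],q[0]]).as_matrix()
ST=(0.6118,-0.0097,np.radians(5.1)); TR=(0.5242,-0.2995,np.radians(-5.7))
def fr(F,x,y=0): c,s=np.cos(F[2]),np.sin(F[2]); return np.array([F[0]+c*x-s*y,F[1]+s*x+c*y])
def plan(targets):
    """targets: (x,y,z,yaw of carrier x axis rad) ; tool z should be perpendicular"""
    s=bot.get_state(); R=Rq(s['eef_rot']); p=s['tcp_pos']
    print('t',s['time_s'],'tcp',p.round(4),'j',np.round(s['joint_positions'],2),'grip',round(s['grip_width'],4),'F',np.round(s['force'],1))
    for x,y,z,yaw in targets:
        d=R.T@(np.array([x,y,z])-p)*1000
        w=R.T@np.array([-np.sin(yaw),np.cos(yaw),0]) # desired tool z in tool axes
        a=np.degrees(np.arctan2(-w[1],w[2])); a=(a+90)%180-90
        print(d.round(1),round(a,2))
    print('tilt',R[:,0].round(4),'z',R[:,2].round(3),'y',R[:,1].round(3))
E
python3 - <<'E'
from h import *
S=(0.5303,0.3761,np.radians(10.5))
h=fr(S,-40); print(h)
plan([(*h,.13,S[2]),(*h,.056,S[2])])
i=cams.camera_info('wrist');K,R,t=Rt('wrist',i);print('cam',-R.T@t,R[2])
E
```

```text
[-38.7998963   -6.91332102]
t 0.15 tcp [0.241  0.4942 0.2558] j [0.96 0.26 0.02 1.33 0.   1.42] grip 0.0854 F [ 0.2 -0.3 -1. ]
[   154.3  31842.3 -23772.3] -36.5
[   228.3  31842.3 -23772.2] -36.5
tilt [-6.e-04 -8.e-04 -1.e+00] z [ 0.438  0.899 -0.001] y [-0.899  0.438  0.   ]
cam [0.16970627 0.53018324 0.37359572] [ 0.28208007 -0.13795219 -0.94942089]
```

```bash
sed -i 's/def fr(F,x,y=0): /def fr(F,x,y=0): x,y=x\/1e3,y\/1e3;/' h.py
python3 - <<'E'
from h import *
S=(0.5303,0.3761,np.radians(10.5))
h=fr(S,-40); print(h)
plan([(*h,.13,S[2]),(*h,.056,S[2])])
E
```

```text
[0.4909698  0.36881058]
t 0.15 tcp [0.241  0.4942 0.2558] j [0.96 0.26 0.02 1.33 0.   1.42] grip 0.0854 F [ 0.2 -0.3 -1. ]
[ 125.8 -279.6   -3. ] -36.5
[ 199.8 -279.6   -2.9] -36.5
tilt [-6.e-04 -8.e-04 -1.e+00] z [ 0.438  0.899 -0.001] y [-0.899  0.438  0.   ]
```

Call:
step_arm([
  [40,-60,-1,-9],
  [60,-120,-2,-18],
  [80,-180,-3,-27],
  [110,-240,-3,-36.5],
  [120,-279.6,-3,-36.5],
  [120,-279.6,-3,-36.5],
  [120,-279.6,-3,-36.5],
], fingers=-1, squeeze=90)

```text
time_s: 1.02
tcp_pos: [0.4907, 0.3687, 0.1355]
eef_rot: [0.452, -0.543, 0.453, 0.544]
force: [-0.9, 1.1, -0.7]
grip_width: 0.0854
```

```bash
python3 - <<'E'
from h import *
i=cams.camera_info('wrist')
p,d=cams.camera('wrist'); p=p[:,:,::-1].copy()
S=(0.5303,0.3761,np.radians(10.5))
for q in [(*fr(S,40),.04),(*fr(S,-25),.07),(*fr(S,-55),.07),(*fr(S,60,24),.02),(*fr(S,60,-24),.02)]:
    u=proj('wrist',q,i); print(u); cv2.circle(p,tuple(int(x) for x in u),3,(0,255,0),1)
cv2.imwrite('pics/w1.png',p)
h=fr(S,-40)
plan([(*h,.056,S[2])])
E
```

```text
[318.59976604 359.84798815]
[318.50456826 294.00929244]
[318.47916539 242.18167413]
[350.86973275 365.56473828]
[286.40027609 365.56757981]
t 1.075 tcp [0.4903 0.3692 0.136 ] j [ 0.51  0.42 -0.05  1.1  -0.    0.33] grip 0.0854 F [ 0.2 -0.  -0.4]
[80.  -0.7 -0.4] 0.02
tilt [-8.e-04 -7.e-04 -1.e+00] z [-0.183  0.983 -0.001] y [-0.983 -0.183  0.001]
```

View pics/w1.png

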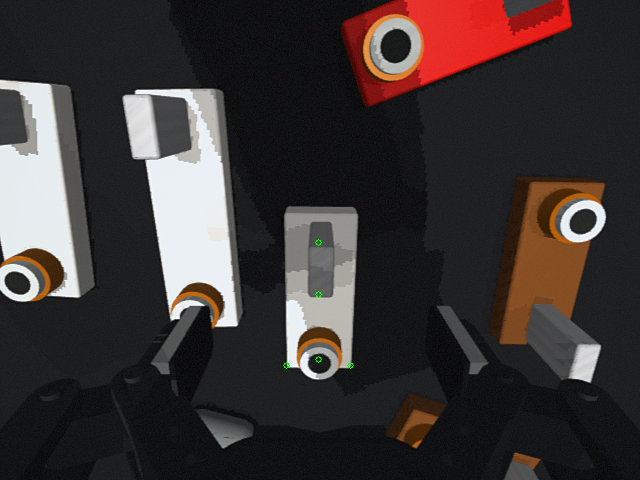

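Call:
step_arm([
  [0,0,0,0],
  [40,-0.7,-0.4,0],
  [70,-0.7,-0.4,0],
  [80,-0.7,-0.4,0],
  [80,-0.7,-0.4,0],
  [80,-0.7,-0.4,0],
], fingers=-0.2)

```text
time_s: 1.82
tcp_pos: [0.4914, 0.3694, 0.0574]
eef_rot: [-0.452, 0.544, -0.452, -0.544]
force: [-0.1, -1.0, -0.7]
grip_width: 0.0514
```

Call:
step_arm([
  [0,0,0,0],
  [0,0,0,0],
  [0,0,0,0],
  [0,0,0,0],
  [0,0,0,0],
  [-10,0,0,0],
  [-50,0,0,0],
  [-90,0,0,0],
  [-90,0,0,0],
  [-90,0,0,0],
], fingers=1, squeeze=90)

```text
time_s: 3.08
tcp_pos: [0.491, 0.3692, 0.147]
eef_rot: [-0.452, 0.544, -0.452, -0.544]
force: [0.5, -1.3, -2.4]
grip_width: 0.0131
```

```bash
python3 - <<'E'
from h import *
i=cams.camera_info('wrist')
p,d=cams.camera('wrist'); p=p[:,:,::-1].copy()
cv2.imwrite('pics/w2.png',p)
h=fr(ST,-220)
plan([(*h,.15,ST[2]),(*fr(ST,-240),.065,ST[2])])
E
```

```text
t 3.125 tcp [0.4908 0.369  0.1464] j [ 0.51  0.42 -0.03  1.13 -0.    0.32] grip 0.0131 F [ 0.1  0.2 -1.5]
[  -3.3  169.3 -373.6] 5.44
[  81.7  189.1 -371.7] 5.44
tilt [-7.e-04 -6.e-04 -1.e+00] z [-0.183  0.983 -0.   ] y [-0.983 -0.183  0.001]
```

View pics/w2.png

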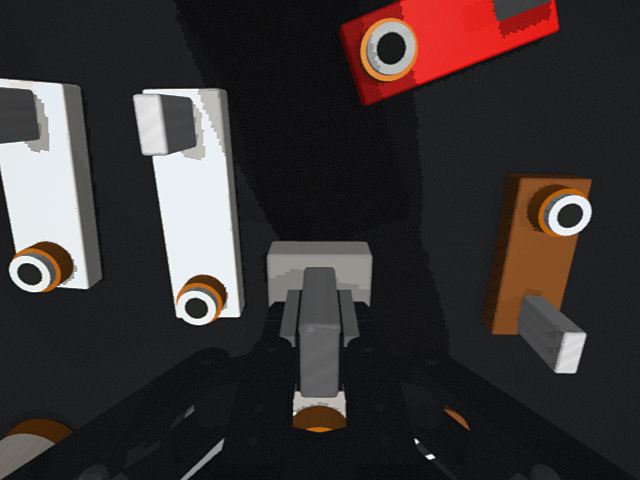

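Call:
step_arm([
  [-15,40,-40,0],
  [-15,80,-90,1],
  [-15,120,-150,2],
  [-15,150,-210,3],
  [-15,165,-270,4],
  [-10,169,-330,5.44],
  [-3,169,-373.6,5.44],
  [-3,169,-373.6,5.44],
  [-3,169,-373.6,5.44],
])

```text
time_s: 4.25
tcp_pos: [0.3923, -0.0291, 0.1489]
eef_rot: [0.477, -0.521, 0.478, 0.522]
force: [0.1, 0.3, -1.6]
grip_width: 0.013
```

```bash
python3 - <<'E'
from h import *
p,d=cams.camera('scene'); p=p[:,:,::-1].copy()
cv2.imwrite('pics/s3.png',cv2.resize(p[130:330,210:450],None,fx=3,fy=3))
p,d=cams.camera('top'); p=p[:,:,::-1].copy()
cv2.imwrite('pics/t3.png',cv2.resize(p[180:400,250:500],None,fx=3,fy=2.7))
plan([(*fr(ST,-220),.070,ST[2]),(*fr(ST,-220),.066,ST[2])])
E
```

```text
t 4.35 tcp [ 0.3926 -0.0282  0.1493] j [-0.29  0.06 -0.51  1.   -0.   -0.38] grip 0.0128 F [-0.3  0.1 -1.4]
[79.3 -0.1 -1.1] 0.08
[83.3 -0.2 -1.1] 0.08
tilt [-1.7e-03 -1.0e-04 -1.0e+00] z [-0.09   0.996  0.   ] y [-0.996 -0.09   0.002]
```

View pics/s3.png

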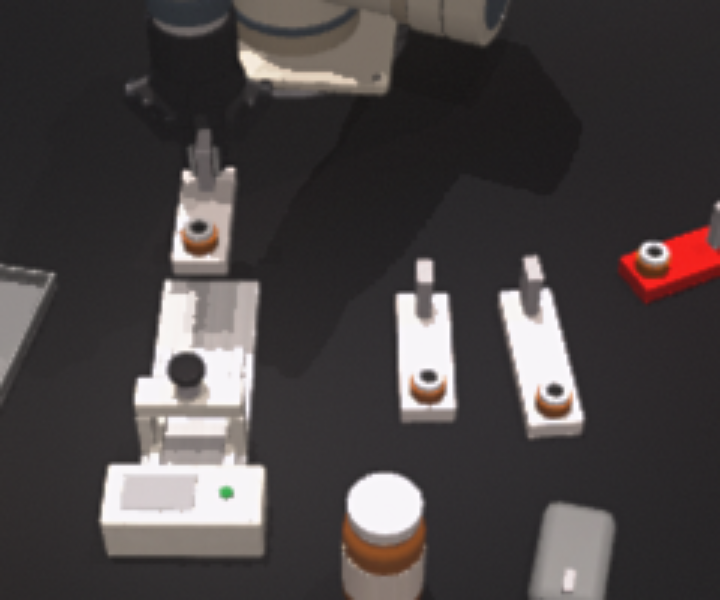

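View pics/t3.png

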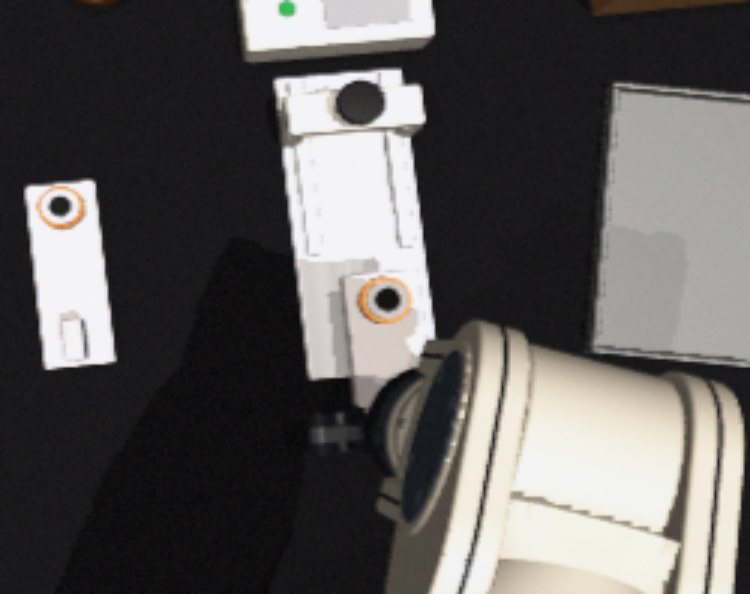

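```bash
cat >> h.py <<'E'
def inst(p): # world xy->station mm
    c,s=np.cos(ST[2]),np.sin(ST[2]); d=np.array(p[:2])-ST[:2]; return np.array([c*d[0]+s*d[1],-s*d[0]+c*d[1]])*1e3
E
python3 - <<'E'
from h import *
q=atz('top',250+387.5/3-.5,180+298.5/2.7-.5,.1315); print(q,inst(q))
E
```

```text
[ 0.47214303 -0.02054184  0.1315    ] [-140.06785265    1.6157947 ]
```

Call:
step_arm([
  [40,-0.1,-1.1,0],
  [70,-0.1,-1.1,0],
  [82,-0.1,-1.1,0],
  [82,-0.1,-1.1,0],
  [82,-0.1,-1.1,0],
])

```text
time_s: 4.97
tcp_pos: [0.3932, -0.0289, 0.0679]
eef_rot: [0.476, -0.522, 0.477, 0.522]
force: [-0.3, -0.0, -1.9]
grip_width: 0.0128
```

```bash
python3 - <<'E'
from h import *
p,d=cams.camera('top'); p=p[:,:,::-1].copy()
cv2.imwrite('pics/t4.png',cv2.resize(p[200:320,330:420],None,fx=5,fy=5,interpolation=cv2.INTER_CUBIC))
plan([(*fr(ST,-220),.066,ST[2])])
E
```

```text
t 5.025 tcp [ 0.3932 -0.0291  0.0679] j [-0.29  0.15 -0.65  0.77 -0.   -0.38] grip 0.0129 F [ 0.2 -0.4 -2.6]
[ 1.9  0.5 -0.1] 0.13
tilt [-5.e-04 -4.e-04 -1.e+00] z [-0.091  0.996 -0.   ] y [-0.996 -0.091  0.001]
```

View pics/t4.png

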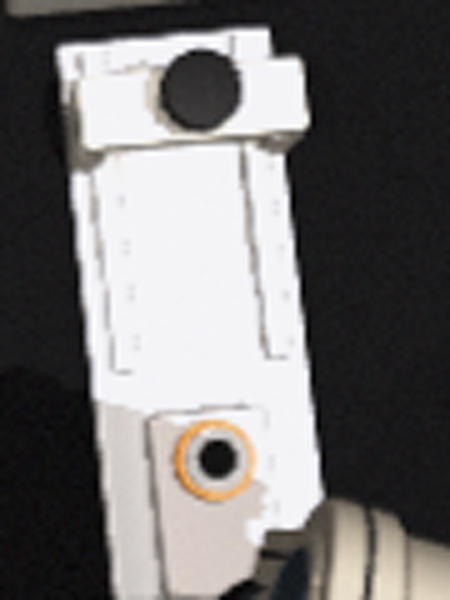

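```bash
python3 - <<'E'
from h import *
g=lambda u,v,z: inst(atz('top',330+(u+.5)/5-.5,200+(v+.5)/5-.5,z))
print(g(217,458,.0504),'rail ends',g(114,374,.02),g(131,371,.02),g(268,357,.02),g(287,356,.02),'carrier front corners',g(148,411,.03),g(270,405,.03))
print('rail far inner',g(94,160,.02),g(241,148,.02), 'beam',g(78,83,.078),g(303,58,.078),g(84,152,.078),g(308,125,.078), 'btn',g(200,90,.11))
E
```

```text
[-139.78414576    1.83730132] rail ends [-100.95544589   36.46259443] [-100.39095133   29.3524583 ] [-100.01159873  -27.5862763 ] [-100.34541339  -35.45003471] carrier front corners [-117.79492559   25.1576832 ] [-120.09755716  -24.68276209]
rail far inner [-11.58011732  35.42425148] [-12.31581876 -26.13666953] beam [11.6453483  43.92498335] [ 13.28090329 -45.85205348] [-15.97633575  44.41066071] [-13.57479088 -44.76725474] btn [-0.79385277  0.58362866]
```

Call:
step_arm([
  [1.5,-10,-0.7,0],
  [1.5,-22,-0.7,0],
  [1.5,-36,-0.7,0],
  [1.5,-50,-0.7,0],
  [1.5,-64,-0.7,0],
  [1.5,-78,-0.7,0],
  [1.5,-92,-0.7,0],
  [1.5,-106,-0.7,0],
  [1.5,-120,-0.7,0],
  [1.5,-132,-0.7,0],
  [1.5,-139,-0.7,0],
  [1.5,-139,-0.7,0],
  [1.5,-139,-0.7,0],
])

```text
time_s: 6.65
tcp_pos: [0.5312, -0.0171, 0.0663]
eef_rot: [0.476, -0.522, 0.477, 0.522]
force: [-0.6, -0.4, -2.6]
grip_width: 0.0131
```

```bash
python3 - <<'E'
from h import *
p,d=cams.camera('scene'); p=p[:,:,::-1].copy()
cv2.imwrite('pics/s5.png',cv2.resize(p[190:330,230:330],None,fx=5,fy=4.2,interpolation=cv2.INTER_CUBIC))
plan([(*fr(ST,-80),.0655,ST[2])])
s=bot.get_state(); print(inst(s['tcp_pos']))
E
```

```text
t 6.7 tcp [ 0.5312 -0.0171  0.0663] j [-0.19  0.36 -0.35  0.86 -0.   -0.28] grip 0.0128 F [-0.2 -0.1 -1.5]
[ 0.8 -1.   0.2] 0.13
tilt [-9.e-04 -4.e-04 -1.e+00] z [-0.091  0.996 -0.   ] y [-0.996 -0.091  0.001]
[-80.96194827  -0.18961339]
```

View pics/s5.png

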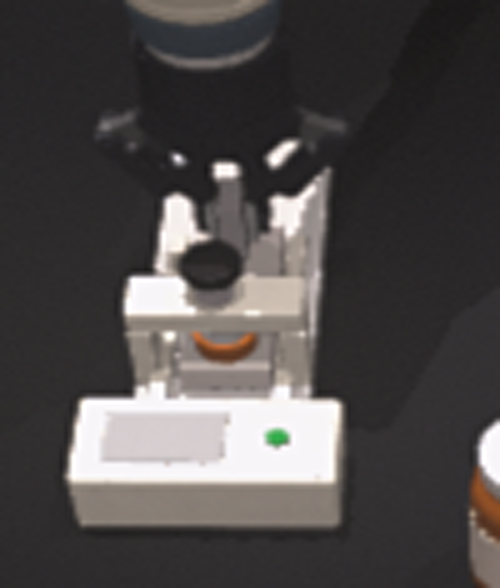

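Call:
step_arm([
  [1,0,0,0],
  [1.5,0,0,0],
  [1.5,0,0,0],
])

```text
time_s: 7.08
tcp_pos: [0.5314, -0.0171, 0.0662]
eef_rot: [-0.477, 0.523, -0.477, -0.522]
force: [-2.3, 0.9, 11.4]
grip_width: 0.0132
```

Call:
step_arm([
  [0,0,0,0],
  [0,0,0,0],
  [0,0,0,0],
  [-20,0,0,0],
  [-60,0,0,0],
  [-100,30,0,0],
  [-120,80,0,0],
  [-120,80,0,0],
  [-120,80,0,0],
], fingers=-0.2)

```text
time_s: 8.2
tcp_pos: [0.452, -0.0244, 0.1862]
eef_rot: [-0.477, 0.523, -0.477, -0.522]
force: [0.6, 0.3, -0.3]
grip_width: 0.0511
```

```bash
python3 - <<'E'
from h import *
i=cams.camera_info('wrist')
p,d=cams.camera('wrist'); p=p[:,:,::-1].copy()
cv2.imwrite('pics/w6.png',p); np.save('w6.npy',d); 
import pickle; pickle.dump(i,open('w6.pkl','wb'))
p,d=cams.camera('top'); p=p[:,:,::-1].copy()
cv2.imwrite('pics/t6.png',cv2.resize(p[200:320,330:420],None,fx=5,fy=5,interpolation=cv2.INTER_CUBIC))
plan([])
E
```

```text
t 8.3 tcp [ 0.4521 -0.0243  0.1855] j [-0.24  0.13 -0.33  1.11 -0.   -0.33] grip 0.0512 F [ 0.3 -0.1  0.2]
tilt [ 2.e-04 -4.e-04 -1.e+00] z [-0.091  0.996 -0.   ] y [-0.996 -0.091 -0.   ]
```

View pics/w6.png

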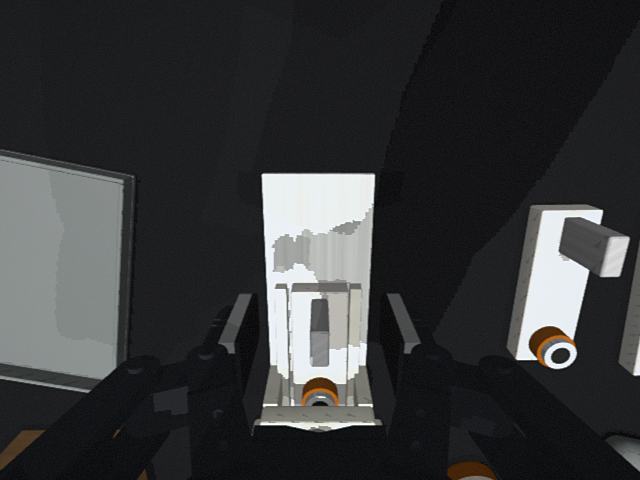

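View pics/t6.png

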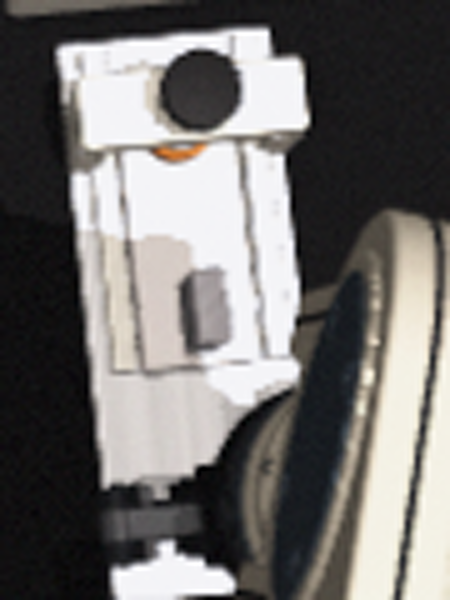

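```bash
python3 - <<'E'
from h import *
import pickle
i=pickle.load(open('w6.pkl','rb'))
w=lambda u,v,z: inst(atz('wrist',u,v,z,i)).round(1)
print('handle',w(310,329,.078),w(329,329,.078),w(310,366,.078),w(329,366,.078),'rear',w(292,292,.028),w(348,292,.028),'mouth rails',w(281,284,.02),w(355,284,.02),'plate rear',w(262,174,.008),w(375,174,.008))
g=lambda u,v,z: inst(atz('top',330+(u+.5)/5-.5,200+(v+.5)/5-.5,z)).round(1)
print('top handle',g(180,270,.078),g(222,266,.078),g(228,342,.078),g(190,350,.078),'rear',g(140,370,.028),'mouth', g(112,372,.02))
p=cv2.imread('pics/w6.png'); cv2.imwrite('pics/w6c.png',cv2.resize(p[270:440,240:400],None,fx=4.5,fy=3.5,interpolation=cv2.INTER_CUBIC))
E
```

```text
handle [-95.7  -6.1] [-95.7   7.1] [-64.9  -6.2] [-64.9   7.5] rear [-98.6 -22. ] [-98.7  24. ] mouth rails [-101.9  -31.7] [-102.    30.3] plate rear [-192.1  -45.3] [-192.4   44.3]
top handle [-66.   11.8] [-66.   -4.8] [-95.8  -3.9] [-97.5  11.3] rear [-100.8   26.4] mouth [-100.1   37.2]
```

View pics/w6c.png

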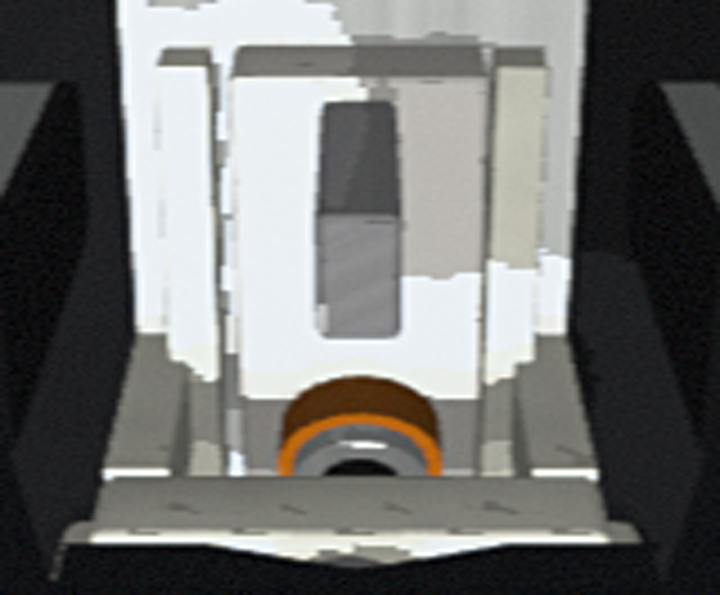

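```bash
python3 - <<'E'
from h import *
plan([(*fr(ST,0),.150,ST[2]),(*fr(ST,0),.123,ST[2])])
E
```

```text
t 8.3 tcp [ 0.4521 -0.0243  0.1855] j [-0.24  0.13 -0.33  1.11 -0.   -0.33] grip 0.0512 F [ 0.3 -0.1  0.2]
[  35.5 -160.3    0. ] 0.13
[  62.5 -160.3    0. ] 0.13
tilt [ 2.e-04 -4.e-04 -1.e+00] z [-0.091  0.996 -0.   ] y [-0.996 -0.091 -0.   ]
```

Call:
step_arm([
  [0,-50,0,0],
  [0,-110,0,0],
  [10,-160,0,0],
  [30,-160,0,0],
  [42,-160,0,0],
  [50,-160,0,0],
  [56,-160,0,0],
  [60,-160,0,0],
  [62.5,-160,0,0],
  [62.5,-160,0,0],
  [62.5,-160,0,0],
], fingers=1)

```text
time_s: 9.68
tcp_pos: [0.6111, -0.0097, 0.1237]
eef_rot: [-0.477, 0.523, -0.477, -0.522]
force: [-4.5, 1.6, 6.3]
grip_width: 0.0003
```

Call:
step_arm([
  [1,0,0,0],
  [1.5,0,0,0],
  [1.5,0,0,0],
  [1.5,0,0,0],
  [1.5,0,0,0],
])

```text
time_s: 10.3
tcp_pos: [0.6111, -0.0097, 0.1232]
eef_rot: [-0.477, 0.523, -0.476, -0.522]
force: [-3.2, 2.3, 5.8]
grip_width: -0.0
```

```bash
python3 - <<'E'
from h import *
p,d=cams.camera('scene'); p=p[:,:,::-1].copy()
cv2.imwrite('pics/s7.png',cv2.resize(p[190:330,230:330],None,fx=5,fy=4.2,interpolation=cv2.INTER_CUBIC))
plan([])
E
```

```text
t 10.35 tcp [ 0.6111 -0.0097  0.1232] j [-0.15  0.43 -0.08  1.07 -0.   -0.24] grip -0.0002 F [-3.5  0.9  6.7]
tilt [ 1.7e-03 -4.0e-04 -1.0e+00] z [-0.091  0.996 -0.001] y [-0.996 -0.091 -0.002]
```

View pics/s7.png

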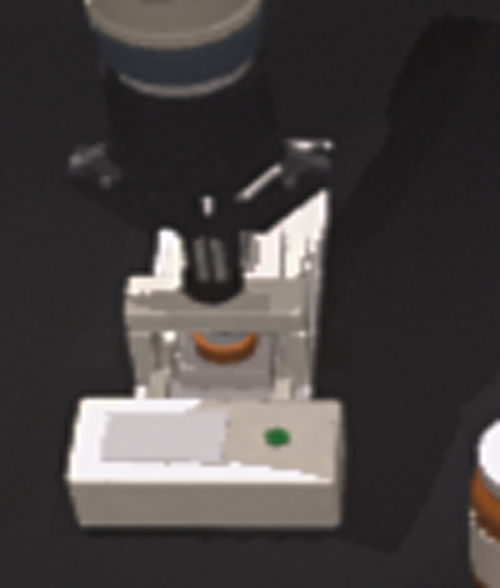

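Call:
step_arm([
  [1,0,0,0],
  [2,0,0,0],
  [2,0,0,0],
  [2,0,0,0],
])

```text
time_s: 10.85
tcp_pos: [0.6111, -0.0097, 0.123]
eef_rot: [-0.477, 0.523, -0.476, -0.521]
force: [-5.5, 1.7, 12.7]
grip_width: -0.0004
```

Call:
step_arm([
  [-20,0,0,0],
  [-50,0,0,0],
  [-60,40,0,0],
  [-60,80,0,0],
  [-60,80,0,0],
  [-60,80,0,0],
], fingers=-0.2)

```text
time_s: 11.6
tcp_pos: [0.532, -0.0171, 0.1833]
eef_rot: [-0.478, 0.524, -0.476, -0.52]
force: [1.3, 0.8, 0.4]
grip_width: 0.0514
```

```bash
python3 - <<'E'
from h import *
p,d=cams.camera('top'); p=p[:,:,::-1].copy()
cv2.imwrite('pics/t8.png',p)
plan([(*fr(ST,-80.7,0.8),.066,ST[2])])
E
```

```text
t 11.65 tcp [ 0.5322 -0.0171  0.183 ] j [-0.19  0.26 -0.17  1.14 -0.   -0.28] grip 0.0513 F [0.5 0.3 0.3]
[117.    1.3   1.3] 0.12
tilt [ 0.005 -0.001 -1.   ] z [-0.091  0.996 -0.001] y [-0.996 -0.091 -0.005]
```

View pics/t8.png

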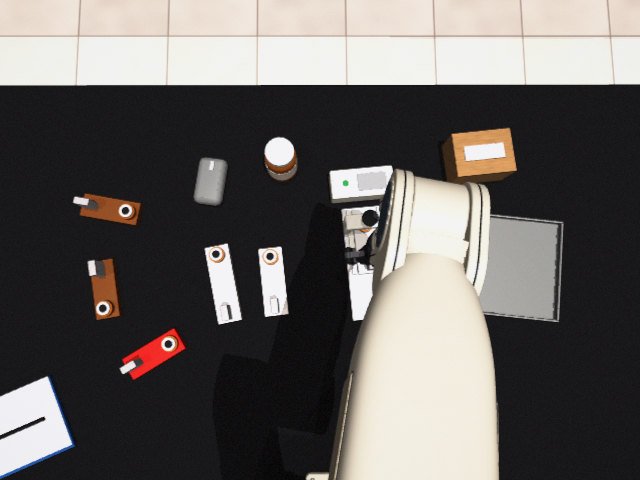

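Call:
step_arm([
  [50,1.3,1.3,0],
  [95,1.3,1.3,0],
  [112,1.3,1.3,0],
  [117,1.3,1.3,0],
  [117,1.3,1.3,0],
  [117,1.3,1.3,0],
])

```text
time_s: 12.4
tcp_pos: [0.5322, -0.0162, 0.0668]
eef_rot: [-0.478, 0.524, -0.475, -0.52]
force: [0.7, -0.6, 0.0]
grip_width: 0.0514
```

Call:
step_arm([
  [0,0,0,0],
  [0,0,0,0],
  [0,0,0,0],
  [0,0,0,0],
  [0,0,0,0],
  [-2,0,0,0],
  [-2,14,0,0],
  [-2,30,0,0],
  [-2,50,0,0],
  [-2,70,0,0],
  [-2,90,0,0],
  [-2,110,0,0],
  [-2,120,0,0],
  [-2,120,0,0],
], fingers=1)

```text
time_s: 14.15
tcp_pos: [0.412, -0.0271, 0.0682]
eef_rot: [-0.478, 0.524, -0.476, -0.52]
force: [0.0, 0.2, -1.5]
grip_width: 0.0129
```

```bash
python3 - <<'E'
from h import *
p,d=cams.camera('top'); p=p[:,:,::-1].copy()
cv2.imwrite('pics/t9.png',cv2.resize(p[200:320,330:420],None,fx=5,fy=5,interpolation=cv2.INTER_CUBIC))
h=fr(TR,-40,-68);print(h)
plan([(*h,.15,TR[2]),(*h,.063,TR[2])])
E
```

```text
[ 0.47764403 -0.36319099]
t 14.2 tcp [ 0.4128 -0.0272  0.0683] j [-0.27  0.18 -0.62  0.77  0.   -0.36] grip 0.013 F [-0.5  0.3 -0.8]
[ -80.7  -34.7 -340.7] 10.9
[   6.3  -34.1 -340.5] 10.9
tilt [ 0.0075 -0.0015 -1.    ] z [-0.091  0.996 -0.002] y [-0.996 -0.091 -0.007]
```

View pics/t9.png

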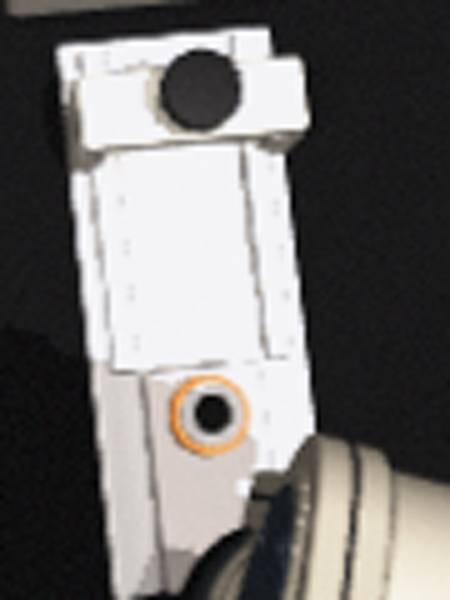

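Call:
step_arm([
  [-30,0,0,0],
  [-65,0,-40,2],
  [-65,-5,-100,4],
  [-65,-10,-160,6],
  [-65,-20,-220,8],
  [-65,-34.7,-280,10.9],
  [-65,-34.7,-340.7,10.9],
  [-65,-34.7,-340.7,10.9],
  [-65,-34.7,-340.7,10.9],
])

```text
time_s: 15.32
tcp_pos: [0.4778, -0.3633, 0.1335]
eef_rot: [0.526, -0.476, 0.523, 0.473]
force: [-0.7, 0.5, -0.6]
grip_width: 0.0129
```

```bash
python3 - <<'E'
from h import *
p,d=cams.camera('top'); p=p[:,:,::-1].copy()
cv2.imwrite('pics/t10.png',cv2.resize(p[190:340,420:590],None,fx=4.5,fy=4,interpolation=cv2.INTER_CUBIC))
h=fr(TR,-40,-68)
plan([(*h,.064,TR[2])])
E
```

```text
t 15.375 tcp [ 0.4778 -0.3626  0.1338] j [-0.79  0.4  -0.09  1.08  0.   -0.69] grip 0.0131 F [-0.1  1.  -1.6]
[69.8  0.6 -0.6] 0.02
tilt [ 6.8e-03 -6.0e-04 -1.0e+00] z [0.099 0.995 0.   ] y [-0.995  0.099 -0.007]
```

View pics/t10.png

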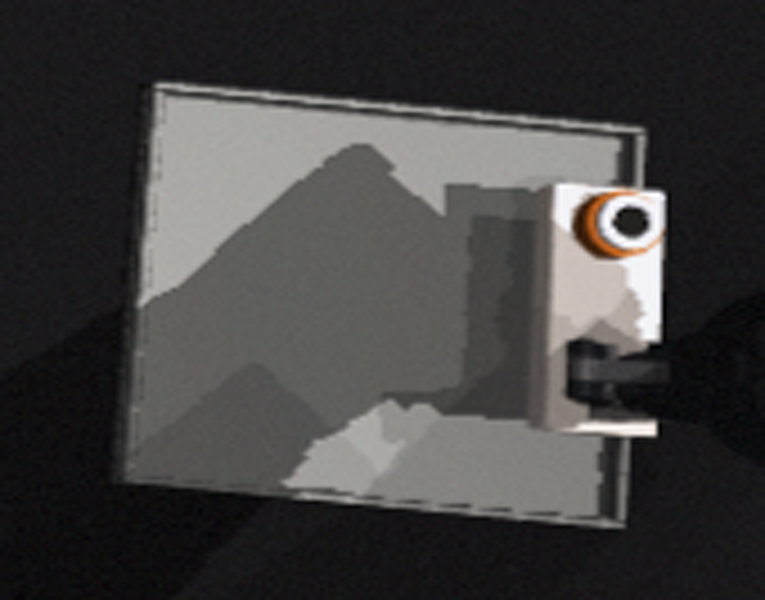

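Call:
step_arm([
  [30,0.6,-0.6,0],
  [55,0.6,-0.6,0],
  [66,0.6,-0.6,0],
  [70,0.6,-0.6,0],
  [71,0.6,-0.6,0],
  [71,0.6,-0.6,0],
])

```text
time_s: 16.12
tcp_pos: [0.4779, -0.3634, 0.0636]
eef_rot: [0.526, -0.477, 0.522, 0.472]
force: [0.2, -0.7, -0.8]
grip_width: 0.013
```

Call:
step_arm([
  [1,0,0,0],
  [2,0,0,0],
  [2,0,0,0],
])

```text
time_s: 16.5
tcp_pos: [0.478, -0.3637, 0.0634]
eef_rot: [0.526, -0.477, 0.523, 0.472]
force: [-5.5, 1.5, 12.3]
grip_width: 0.0125
```

On the tray floor (12 N contact). Release and retreat.

Call:
step_arm([
  [0,0,0,0],
  [0,0,0,0],
  [0,0,0,0],
  [-20,0,0,0],
  [-60,0,0,0],
  [-110,0,0,0],
  [-120,30,60,0],
  [-120,60,120,0],
  [-120,80,180,0],
  [-120,80,200,0],
], fingers=-0.2)

```text
time_s: 17.75
tcp_pos: [0.4157, -0.1538, 0.1825]
eef_rot: [0.526, -0.478, 0.522, 0.472]
force: [-0.0, 0.1, 0.4]
grip_width: 0.0512
```

```bash
python3 - <<'E'
from h import *
p,d=cams.camera('top'); p=p[:,:,::-1].copy()
cv2.imwrite('pics/t11.png',p)
cv2.imwrite('pics/t11c.png',cv2.resize(p[225:335,150:300],None,fx=5,fy=5,interpolation=cv2.INTER_CUBIC))
plan([])
E
```

```text
t 17.8 tcp [ 0.4157 -0.1519  0.1826] j [-0.54  0.11 -0.36  1.09  0.   -0.44] grip 0.0516 F [-0.9  2.5 -0.4]
tilt [ 0.0089 -0.0014 -1.    ] z [ 0.097  0.995 -0.001] y [-0.995  0.097 -0.009]
```

View pics/t11.png

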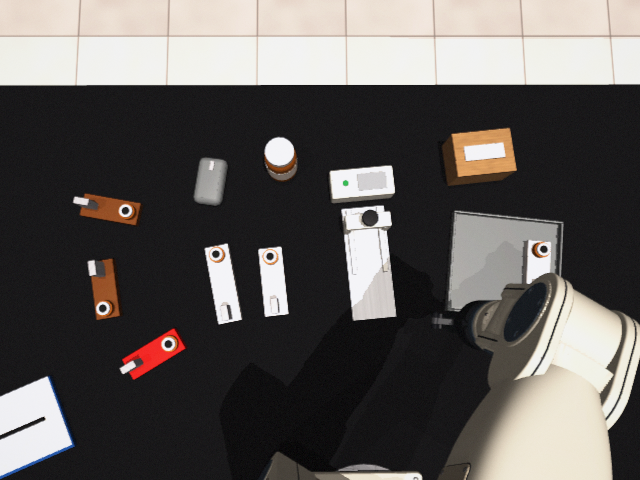

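View pics/t11c.png

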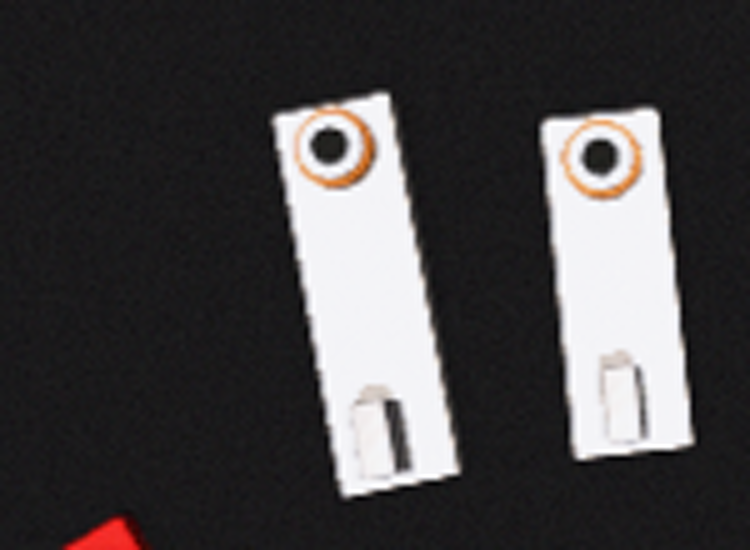

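```bash
python3 - <<'E'
from h import *
M=(0.4959,0.1809,np.radians(6.3)); h=fr(M,-50)
plan([(*h,.13,M[2]),(*h,.056,M[2])])
E
```

```text
t 17.8 tcp [ 0.4157 -0.1519  0.1826] j [-0.54  0.11 -0.36  1.09  0.   -0.44] grip 0.0516 F [-0.9  2.5 -0.4]
[ 52.4   2.  328.7] -11.88
[126.4   2.7 328.8] -11.88
tilt [ 0.0089 -0.0014 -1.    ] z [ 0.097  0.995 -0.001] y [-0.995  0.097 -0.009]
```

Call:
step_arm([
  [0,2,60,-2],
  [0,2,120,-4],
  [0,2,180,-6],
  [10,2,240,-8],
  [30,2,300,-10],
  [46,2,328.7,-11.9],
  [46,2,328.7,-11.9],
  [46,2,328.7,-11.9],
])

```text
time_s: 18.8
tcp_pos: [0.4463, 0.175, 0.1365]
eef_rot: [-0.473, 0.529, -0.47, -0.524]
force: [0.3, 0.0, -0.0]
grip_width: 0.0512
```

```bash
python3 - <<'E'
from h import *
i=cams.camera_info('wrist')
p,d=cams.camera('wrist'); p=p[:,:,::-1].copy()
S=(0.4959,0.1809,np.radians(6.3))
for q in [(*fr(S,50),.04),(*fr(S,-35),.07),(*fr(S,-65),.07),(*fr(S,-70,24),.02),(*fr(S,-70,-24),.02)]:
    u=proj('wrist',q,i); print(u); cv2.circle(p,tuple(int(x) for x in u),3,(0,255,0),1)
cv2.imwrite('pics/w12.png',p[150:450,170:470])
h=fr(S,-50)
plan([(*h,.056,S[2])])
E
```

```text
[319.05624188 380.66066084]
[319.10392188 291.3974131 ]
[319.15847499 239.83886796]
[356.51447896 206.51132257]
[282.05317953 206.41498059]
t 18.85 tcp [0.4464 0.1747 0.1368] j [ 0.2   0.2  -0.37  0.99 -0.    0.09] grip 0.0515 F [-0.7 -0.  -0.6]
[80.7  0.9  0.9] -0.04
tilt [ 0.0093 -0.0016 -1.    ] z [-0.109  0.994 -0.003] y [-0.994 -0.109 -0.009]
```

View pics/w12.png

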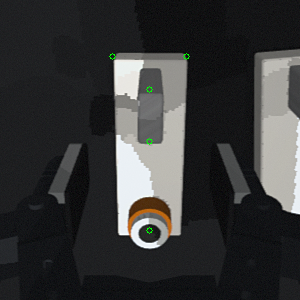

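Call:
step_arm([
  [40,0.6,0.8,0],
  [70,0.6,0.8,0],
  [80,0.6,0.8,0],
  [80,0.6,0.8,0],
  [80,0.6,0.8,0],
])

```text
time_s: 19.48
tcp_pos: [0.4473, 0.1752, 0.0579]
eef_rot: [-0.474, 0.53, -0.47, -0.523]
force: [0.5, -0.2, 0.4]
grip_width: 0.0512
```

Call:
step_arm([
  [0,0,0,0],
  [0,0,0,0],
  [0,0,0,0],
  [0,0,0,0],
  [0,0,0,0],
  [-10,0,0,0],
  [-40,0,0,0],
  [-60,0,0,0],
  [-60,0,0,0],
], fingers=1)

```text
time_s: 20.6
tcp_pos: [0.4474, 0.1755, 0.1194]
eef_rot: [-0.475, 0.53, -0.469, -0.523]
force: [-0.5, -0.3, -1.1]
grip_width: 0.0133
```

```bash
python3 - <<'E'
from h import *
plan([(*fr(ST,-240),.115,ST[2]),(*fr(ST,-240),.068,ST[2])])
E
```

```text
t 20.6 tcp [0.4474 0.1755 0.1194] j [ 0.2   0.22 -0.4   0.94 -0.    0.09] grip 0.0133 F [-0.5 -0.3 -1.1]
[   3.5   96.7 -197.2] 1.14
[  50.5   97.3 -197.1] 1.14
tilt [ 1.410e-02 -6.000e-04 -9.999e-01] z [-0.109  0.994 -0.002] y [-0.994 -0.109 -0.014]
```

Call:
step_arm([
  [0,40,-30,0],
  [0,80,-80,0.5],
  [0,97,-140,1.1],
  [3,97,-197,1.1],
  [30,97,-197,1.1],
  [48,97,-197,1.1],
  [48,97,-197,1.1],
  [48,97,-197,1.1],
])

```text
time_s: 21.6
tcp_pos: [0.3731, -0.0308, 0.0707]
eef_rot: [-0.48, 0.526, -0.474, -0.518]
force: [-0.5, 0.5, -0.1]
grip_width: 0.0127
```

```bash
python3 - <<'E'
from h import *
p,d=cams.camera('top'); p=p[:,:,::-1].copy()
cv2.imwrite('pics/t13.png',cv2.resize(p[200:320,330:420],None,fx=5,fy=5,interpolation=cv2.INTER_CUBIC))
plan([(*fr(ST,-240),.066,ST[2])])
s=bot.get_state(); print(inst(s['tcp_pos']))
E
```

```text
t 21.65 tcp [ 0.3733 -0.0308  0.071 ] j [-0.31  0.11 -0.7   0.75  0.   -0.4 ] grip 0.0127 F [-0.4  0.  -1.9]
[ 4.9  0.7 -0.2] 0.08
tilt [ 1.470e-02 -8.000e-04 -9.999e-01] z [-0.09   0.996 -0.002] y [-0.996 -0.09  -0.015]
[-2.39390146e+02  1.96308957e-01]
```

View pics/t13.png

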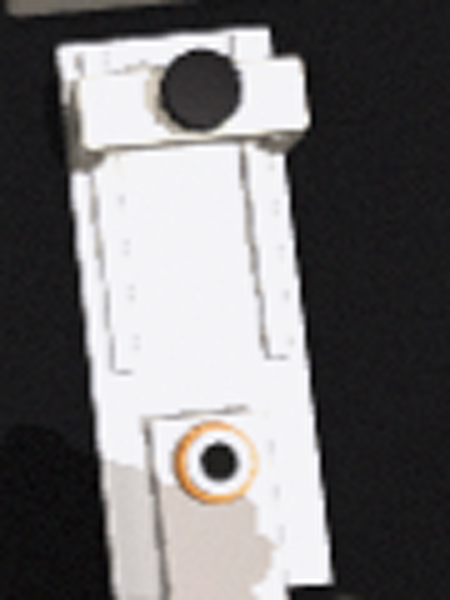

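```bash
python3 - <<'E'
from h import *
g=lambda u,v,z: inst(atz('top',330+(u+.5)/5-.5,200+(v+.5)/5-.5,z)).round(1)
print(g(219,461,.0537),g(146,419,.033),g(247,408,.033),g(270,404,.033))
E
```

```text
[-141.1    1.6] [-121.1   26.6] [-120.5  -14.8] [-119.8  -24.3]
```

```bash
python3 - <<'E'
from h import *
plan([(*fr(ST,-239.4,-.6),.0668,ST[2]),(*fr(ST,-99.4,-.6),.0668,ST[2])])
E
```

```text
t 21.65 tcp [ 0.3733 -0.0308  0.071 ] j [-0.31  0.11 -0.7   0.75  0.   -0.4 ] grip 0.0127 F [-0.4  0.  -1.9]
[ 4.2  0.1 -0.8] 0.08
[   6.2 -139.9   -1. ] 0.08
tilt [ 1.470e-02 -8.000e-04 -9.999e-01] z [-0.09   0.996 -0.002] y [-0.996 -0.09  -0.015]
```

Call:
step_arm([
  [4.2,0,-0.9,0],
  [4.4,-12,-0.9,0],
  [4.6,-26,-0.9,0],
  [4.8,-40,-0.9,0],
  [5,-54,-0.9,0],
  [5.2,-68,-0.9,0],
  [5.4,-82,-0.9,0],
  [5.6,-96,-0.9,0],
  [5.8,-110,-0.9,0],
  [6,-124,-0.9,0],
  [6.2,-134,-0.9,0],
  [6.2,-140,-0.9,0],
  [6.2,-140,-0.9,0],
  [6.2,-140,-0.9,0],
])

```text
time_s: 23.4
tcp_pos: [0.5131, -0.0191, 0.0668]
eef_rot: [-0.48, 0.526, -0.473, -0.518]
force: [0.8, -0.4, -0.9]
grip_width: 0.0132
```

Call:
step_arm([
  [1,0,0,0],
  [1.5,0,0,0],
  [1.5,0,0,0],
])

```text
time_s: 23.78
tcp_pos: [0.5132, -0.0191, 0.0667]
eef_rot: [-0.481, 0.527, -0.473, -0.517]
force: [-4.6, 1.0, 16.0]
grip_width: 0.013
```

Call:
step_arm([
  [0,0,0,0],
  [0,0,0,0],
  [0,0,0,0],
  [-20,0,0,0],
  [-60,0,0,0],
  [-100,30,0,0],
  [-120,80,0,0],
  [-120,80,0,0],
  [-120,80,0,0],
], fingers=-0.2)

```text
time_s: 24.9
tcp_pos: [0.4319, -0.0263, 0.1854]
eef_rot: [-0.481, 0.527, -0.473, -0.517]
force: [0.3, 0.1, -1.1]
grip_width: 0.0511
```

```bash
python3 - <<'E'
from h import *
import pickle
i=cams.camera_info('wrist')
p,d=cams.camera('wrist'); p=p[:,:,::-1].copy()
pickle.dump(i,open('w14.pkl','wb'))
cv2.imwrite('pics/w14.png',cv2.resize(p[250:430,240:400],None,fx=4,fy=3.3,interpolation=cv2.INTER_CUBIC))
p,d=cams.camera('top'); p=p[:,:,::-1].copy()
cv2.imwrite('pics/t14.png',cv2.resize(p[200:320,330:420],None,fx=5,fy=5,interpolation=cv2.INTER_CUBIC))
plan([(*fr(ST,0),.150,ST[2]),(*fr(ST,0),.123,ST[2])])
E
```

```text
t 25.0 tcp [ 0.4321 -0.0262  0.1848] j [-0.26  0.09 -0.38  1.09  0.   -0.35] grip 0.0513 F [-0.7 -0.8  0.5]
[  37.7 -179.9    0.3] 0.08
[  64.7 -179.4    0.4] 0.08
tilt [ 1.640e-02 -8.000e-04 -9.999e-01] z [-0.09   0.996 -0.002] y [-0.996 -0.09  -0.016]
```

View pics/w14.png

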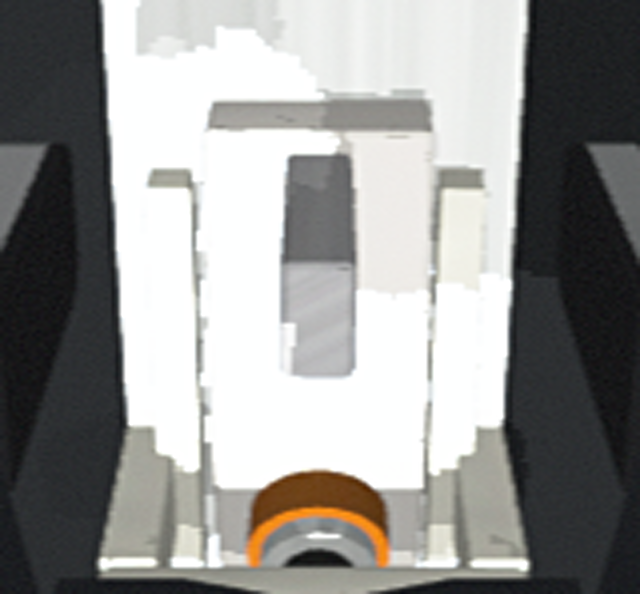

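View pics/t14.png

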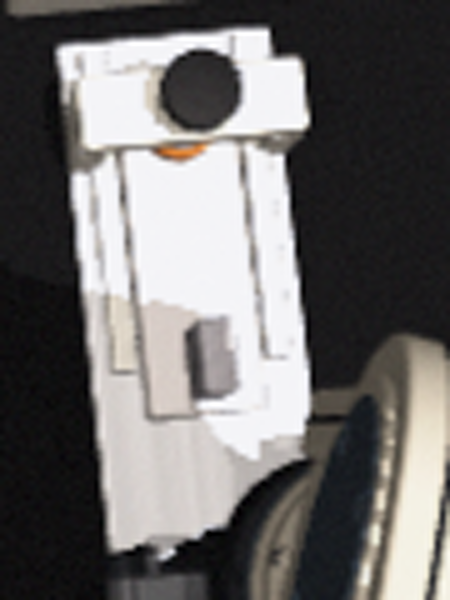

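```bash
python3 - <<'E'
from h import *
import pickle
i=pickle.load(open('w14.pkl','rb'))
w=lambda u,v,z: inst(atz('wrist',240+(u+.5)/4-.5,250+(v+.5)/3.3-.5,z,i)).round(1)
print('handle',w(284,262,.078),w(354,262,.078),w(284,376,.078),w(354,376,.078),'rear',w(208,128,.028),w(432,128,.028),'rails',w(192,186,.02),w(438,186,.02))
g=lambda u,v,z: inst(atz('top',330+(u+.5)/5-.5,200+(v+.5)/5-.5,z)).round(1)
print('top rear',g(148,416,.028),g(268,405,.028), 'handle rear top',g(196,398,.078), g(234,392,.078))
E
```

```text
handle [-113.9   -6. ] [-113.9    6.2] [-84.8  -6.2] [-84.8   6.5] rear [-119.3  -22.7] [-119.4   23.1] rails [-98.3 -27.2] [-98.4  25.6]
top rear [-119.7   25.2] [-119.9  -24.2] handle rear top [-116.3   11. ] [-115.4   -4. ]
```

Call:
step_arm([
  [0,-60,0,0],
  [0,-120,0,0],
  [10,-179.5,0.3,0],
  [30,-179.5,0.3,0],
  [42,-179.5,0.3,0],
  [50,-179.5,0.3,0],
  [57,-179.5,0.3,0],
  [61,-179.5,0.3,0],
  [64,-179.5,0.3,0],
  [66.5,-179.5,0.3,0],
  [67.5,-179.5,0.3,0],
  [67.5,-179.5,0.3,0],
  [67.5,-179.5,0.3,0],
  [67.5,-179.5,0.3,0],
], fingers=1)

```text
time_s: 26.75
tcp_pos: [0.6115, -0.0098, 0.1228]
eef_rot: [-0.481, 0.527, -0.473, -0.517]
force: [-10.7, 1.3, 20.9]
grip_width: -0.0001
```

Call:
step_arm([
  [-20,0,0,0],
  [-50,0,0,0],
  [-60,50,0,0],
  [-60,99,0,0],
  [-60,99,0,0],
  [-60,99,0,0],
], fingers=-0.2)

```text
time_s: 27.5
tcp_pos: [0.5125, -0.0188, 0.1817]
eef_rot: [-0.481, 0.528, -0.472, -0.516]
force: [0.0, 0.4, -0.4]
grip_width: 0.051
```

```bash
python3 - <<'E'
from h import *
plan([(*fr(ST,-99.6,0.4),.1,ST[2]),(*fr(ST,-99.6,0.4),.067,ST[2])])
E
```

```text
t 27.5 tcp [ 0.5125 -0.0188  0.1817] j [-0.2   0.22 -0.23  1.1   0.   -0.29] grip 0.051 F [ 0.   0.4 -0.4]
[81.7  1.6  1. ] 0.06
[114.7   2.3   1.1] 0.06
tilt [ 0.0206 -0.0018 -0.9998] z [-0.09   0.996 -0.004] y [-0.996 -0.09  -0.02 ]
```

Call:
step_arm([
  [50,2,1,0],
  [95,2,1,0],
  [110,2,1,0],
  [114.5,2.2,1.1,0],
  [114.5,2.2,1.1,0],
  [114.5,2.2,1.1,0],
])

```text
time_s: 28.25
tcp_pos: [0.5134, -0.0182, 0.068]
eef_rot: [-0.482, 0.528, -0.472, -0.516]
force: [-0.1, -0.6, -0.3]
grip_width: 0.0514
```

Call:
step_arm([
  [0,0,0,0],
  [0,0,0,0],
  [0,0,0,0],
  [0,0,0,0],
  [0,0,0,0],
  [-2,0,0,0],
  [-2.5,14,0,0],
  [-3,30,0,0],
  [-3,50,0,0],
  [-3.5,70,0,0],
  [-4,90,0,0],
  [-4,110,0,0],
  [-5,130,0,0],
  [-5,130,0,0],
], fingers=1)

```text
time_s: 30.0
tcp_pos: [0.3817, -0.0297, 0.0701]
eef_rot: [-0.482, 0.528, -0.473, -0.516]
force: [0.4, -0.2, -0.7]
grip_width: 0.0128
```

```bash
python3 - <<'E'
from h import *
p,d=cams.camera('top'); p=p[:,:,::-1].copy()
cv2.imwrite('pics/t15.png',p)
h=fr(TR,-50,0);print(h)
plan([(*h,.12,TR[2]),(*h,.0645,TR[2])])
E
```

```text
[ 0.47444722 -0.29453401]
t 30.05 tcp [ 0.383  -0.0299  0.0703] j [-0.3   0.12 -0.69  0.74  0.   -0.39] grip 0.013 F [-0.9  0.5 -0.9]
[ -47.   -68.5 -271.9] 10.83
[   8.5  -67.2 -271.7] 10.83
tilt [ 0.0227 -0.0022 -0.9997] z [-0.089  0.996 -0.004] y [-0.996 -0.089 -0.022]
```

View pics/t15.png

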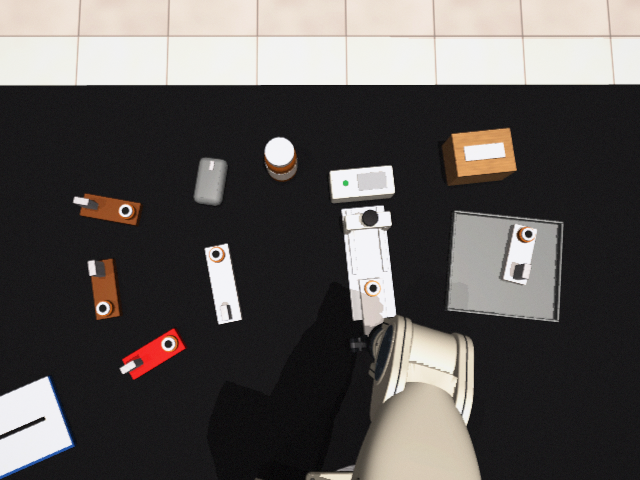

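```bash
python3 - <<'E'
from h import *
p=cv2.imread('pics/t15.png')
cv2.imwrite('pics/t15c.png',cv2.resize(p[205:325,440:570],None,fx=5,fy=5,interpolation=cv2.INTER_CUBIC))
E
```

```text
(no output)
```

View pics/t15c.png

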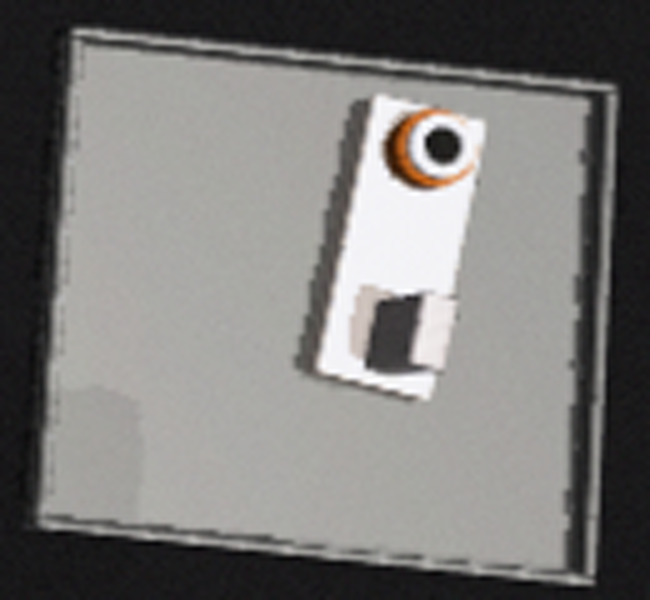

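```bash
cat >> h.py <<'E'
def intr(p):
    c,s=np.cos(TR[2]),np.sin(TR[2]); d=np.array(p[:2])-TR[:2]; return np.array([c*d[0]+s*d[1],-s*d[0]+c*d[1]])*1e3
E
python3 - <<'E'
from h import *
G=lambda u,v,z: atz('top',440+(u+.5)/5-.5,205+(v+.5)/5-.5,z)[:2]
P=[G(*q,.024) for q in [(372,95),(486,122),(432,400),(318,375)]]
for q in P: print(intr(q).round(1))
a=(P[0]+P[1]-P[2]-P[3])/2; c=np.mean(P,0); print(c,np.degrees(np.arctan2(a[1],a[0])),np.linalg.norm(a),'sept',intr(G(443,146,.044)))
for t in [(75,32),(615,88),(592,582),(38,525)]: print(intr(G(*t,.02)).round(1))
plan([(*fr(TR,-50,78),.12,TR[2]),(*fr(TR,-50,78),.0645,TR[2])])
E
```

```text
[ 89.1 -12.6]
[ 82.2 -60.6]
[-35.4 -42.9]
[-29.6   4.4]
[ 0.5478794  -0.32991444] -14.020657261182135 0.11943762560070112 sept [ 66.82387367 -34.71649723]
[104.8 111.6]
[ 102.5 -115.8]
[-103.3 -113.2]
[-101.3  114.6]
t 30.05 tcp [ 0.383  -0.0299  0.0703] j [-0.3   0.12 -0.69  0.74  0.   -0.39] grip 0.013 F [-0.9  0.5 -0.9]
[ -47.   -83.1 -195.3] 10.83
[   8.5  -81.9 -195.1] 10.83
tilt [ 0.0227 -0.0022 -0.9997] z [-0.089  0.996 -0.004] y [-0.996 -0.089 -0.022]
```

Call:
step_arm([
  [-30,0,0,0],
  [-47,-10,-40,2],
  [-47,-30,-90,4],
  [-47,-60,-140,8],
  [-47,-83,-195,10.8],
  [-20,-83,-195,10.8],
  [0,-82,-195,10.8],
  [6,-82,-195,10.8],
  [8.5,-82,-195,10.8],
  [8.5,-82,-195,10.8],
  [8.5,-82,-195,10.8],
])

```text
time_s: 31.42
tcp_pos: [0.4827, -0.2169, 0.0652]
eef_rot: [0.53, -0.481, 0.518, 0.468]
force: [0.3, -0.8, -2.0]
grip_width: 0.0129
```

```bash
python3 - <<'E'
from h import *
p,d=cams.camera('top'); p=p[:,:,::-1].copy()
cv2.imwrite('pics/t16c.png',cv2.resize(p[205:325,440:570],None,fx=5,fy=5,interpolation=cv2.INTER_CUBIC))
plan([(*fr(TR,-50,78),.0645,TR[2])])
E
```

```text
t 31.475 tcp [ 0.4826 -0.2169  0.0651] j [-0.59  0.34 -0.38  0.83  0.01 -0.49] grip 0.0128 F [-0.1 -0.3 -0.9]
[ 0.6  0.4 -0.1] 0.03
tilt [ 0.0237 -0.0028 -0.9997] z [ 0.099  0.995 -0.   ] y [-0.995  0.099 -0.024]
```

View pics/t16c.png

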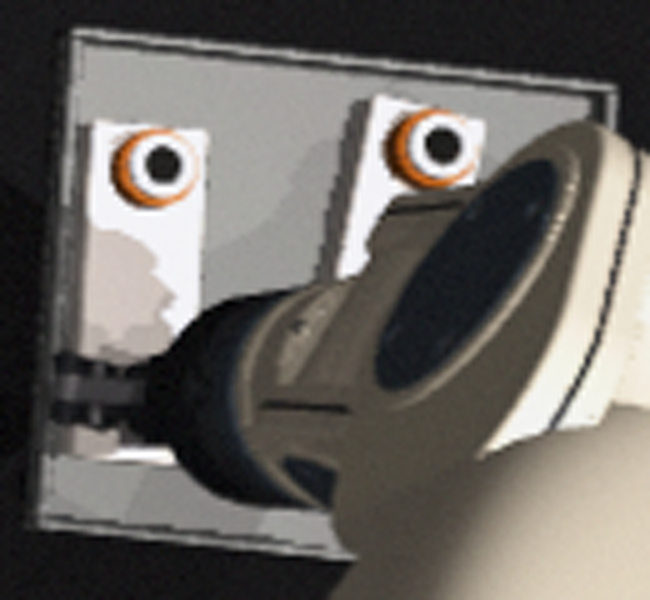

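Well inside. Set down, release.

Call:
step_arm([
  [1,0,0,0],
  [2,0,0,0],
  [2,0,0,0],
])

```text
time_s: 31.85
tcp_pos: [0.4828, -0.2171, 0.0645]
eef_rot: [0.53, -0.482, 0.518, 0.468]
force: [-2.8, 1.4, 13.0]
grip_width: 0.0129
```

Call:
step_arm([
  [0,0,0,0],
  [0,0,0,0],
  [0,0,0,0],
  [-20,0,0,0],
  [-60,0,0,0],
  [-90,0,0,0],
  [-90,0,0,0],
], fingers=-0.2)

```text
time_s: 32.72
tcp_pos: [0.4815, -0.2173, 0.1565]
eef_rot: [0.53, -0.483, 0.518, 0.466]
force: [0.6, -0.4, -0.1]
grip_width: 0.0515
```

```bash
python3 - <<'E'
from h import *
S=(0.5479,-0.3299,np.radians(-14)); h=fr(S,-40)
plan([(*h,.13,S[2]),(*h,.061,S[2])])
E
```

```text
t 32.725 tcp [ 0.4815 -0.2173  0.1565] j [-0.59  0.26 -0.25  1.04  0.01 -0.49] grip 0.0515 F [ 0.6 -0.4 -0.1]
[ 27.9 -36.8 -99.6] 8.34
[ 96.9 -34.8 -99.3] 8.34
tilt [ 0.0284 -0.006  -0.9996] z [ 0.099  0.995 -0.003] y [-0.995  0.099 -0.029]
```

Call:
step_arm([
  [0,-18,-50,4],
  [0,-37,-99.6,8.3],
  [25,-37,-99.6,8.3],
  [25,-37,-99.6,8.3],
  [25,-37,-99.6,8.3],
])

```text
time_s: 33.35
tcp_pos: [0.5091, -0.3197, 0.1329]
eef_rot: [0.563, -0.443, 0.55, 0.428]
force: [0.5, -0.6, 0.5]
grip_width: 0.0513
```

```bash
python3 - <<'E'
from h import *
i=cams.camera_info('wrist')
p,d=cams.camera('wrist'); p=p[:,:,::-1].copy()
S=(0.5479,-0.3299,np.radians(-14)); h=fr(S,-40)
for q in [(*fr(S,40),.044),(*fr(S,-25),.074),(*fr(S,-55),.074),(*fr(S,-60,24),.024),(*fr(S,-60,-24),.024)]:
    u=proj('wrist',q,i); print(u); cv2.circle(p,tuple(int(x) for x in u),3,(0,255,0),1)
cv2.imwrite('pics/w17.png',p)
plan([(*h,.061,S[2])])
E
```

```text
[316.45185501 360.66787213]
[316.15481355 296.62145142]
[316.1141091 243.7501602]
[355.06355372 207.07160339]
[277.96799944 206.9725642 ]
t 33.4 tcp [ 0.5093 -0.3198  0.1334] j [-0.71  0.39 -0.11  1.05  0.01 -0.46] grip 0.0511 F [-0.3 -0.8 -0.2]
[72.3  2.2 -0.5] 0.08
tilt [ 0.0285 -0.0061 -0.9996] z [0.241 0.971 0.001] y [-0.97   0.24  -0.029]
```

View pics/w17.png

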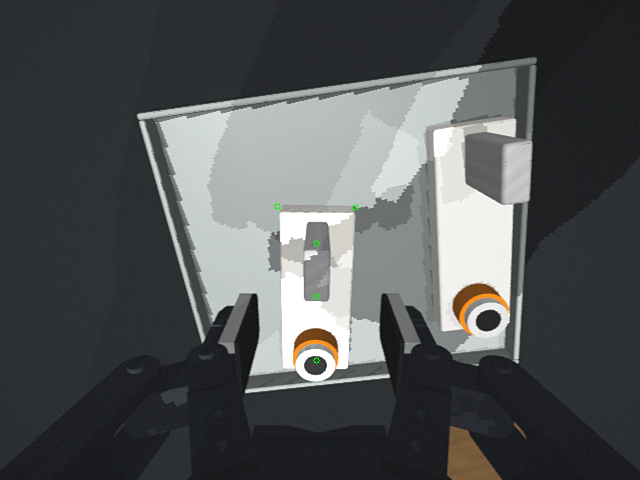

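Call:
step_arm([
  [40,1.5,-0.5,0],
  [65,2.2,-0.5,0],
  [70,2.2,-0.5,0],
  [70,2.2,-0.5,0],
  [70,2.2,-0.5,0],
])

```text
time_s: 34.02
tcp_pos: [0.5097, -0.3205, 0.0648]
eef_rot: [0.564, -0.444, 0.55, 0.427]
force: [-0.2, 0.1, 0.2]
grip_width: 0.0513
```

Call:
step_arm([
  [0,0,0,0],
  [0,0,0,0],
  [0,0,0,0],
  [0,0,0,0],
  [0,0,0,0],
  [-10,0,0,0],
  [-20,0,0,0],
  [-20,0,0,0],
], fingers=1)

```text
time_s: 35.02
tcp_pos: [0.5094, -0.3207, 0.0858]
eef_rot: [0.564, -0.445, 0.55, 0.426]
force: [0.8, -0.1, -2.6]
grip_width: 0.0127
```

```bash
python3 - <<'E'
from h import *
h=fr(TR,-45,-78)
plan([(*h,.082,TR[2]),(*h,.064,TR[2])])
E
```

```text
t 35.025 tcp [ 0.5094 -0.3207  0.0858] j [-0.71  0.42 -0.18  0.93  0.01 -0.46] grip 0.0127 F [ 0.8 -0.1 -2.6]
[  3.1  24.3 -59.5] -8.2
[ 21.1  24.9 -59.5] -8.2
tilt [ 0.0314 -0.0086 -0.9995] z [ 0.24   0.971 -0.001] y [-0.97   0.24  -0.033]
```

Call:
step_arm([
  [0,10,-30,-4],
  [0,24,-59.5,-8.2],
  [10,24,-59.5,-8.2],
  [18,24.5,-59.5,-8.2],
  [20.5,24.8,-59.5,-8.2],
  [21,24.8,-59.5,-8.2],
  [21,24.8,-59.5,-8.2],
])

```text
time_s: 35.9
tcp_pos: [0.4718, -0.3724, 0.0656]
eef_rot: [0.53, -0.485, 0.518, 0.464]
force: [-8.5, 0.6, 16.3]
grip_width: 0.0128
```

Call:
step_arm([
  [0.5,0,0,0],
  [0.5,0,0,0],
  [0.5,0,0,0],
  [-20,0,0,0],
  [-60,0,0,0],
  [-90,0,0,0],
  [-110,30,60,0],
  [-110,60,120,0],
  [-110,60,180,0],
  [-110,60,200,0],
], fingers=-0.2)

```text
time_s: 37.15
tcp_pos: [0.4278, -0.1636, 0.1723]
eef_rot: [0.53, -0.485, 0.518, 0.465]
force: [0.5, -0.2, -0.7]
grip_width: 0.0514
```

```bash
python3 - <<'E'
from h import *
p,d=cams.camera('top'); p=p[:,:,::-1].copy()
cv2.imwrite('pics/t18.png',p)
L=(0.4916,0.2838,np.radians(11.7)); h=fr(L,-60)
plan([(*h,.13,L[2]),(*h,.056,L[2])])
E
```

```text
t 37.2 tcp [ 0.4279 -0.1618  0.1723] j [-0.55  0.13 -0.37  1.04  0.01 -0.45] grip 0.0512 F [-1.2  2.1 -0.5]
[ 38.6  38.6 432.1] -17.28
[112.6  41.  432.5] -17.28
tilt [ 0.0314 -0.0088 -0.9995] z [ 0.098  0.995 -0.006] y [-0.995  0.097 -0.032]
```

View pics/t18.png

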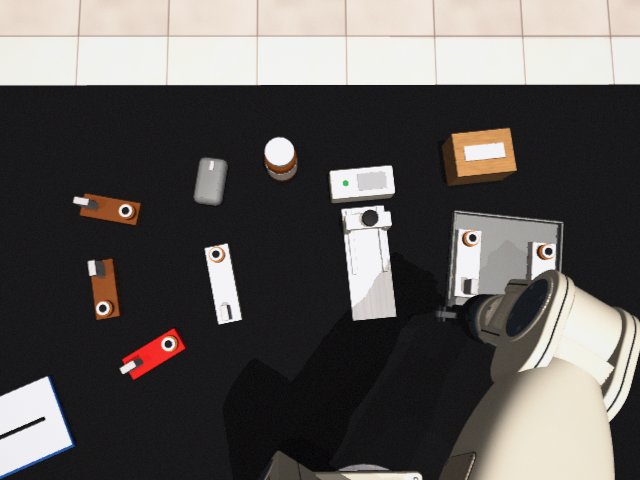

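Call:
step_arm([
  [0,5,60,-3],
  [0,10,120,-5],
  [0,15,180,-8],
  [0,20,240,-10],
  [0,25,300,-13],
  [0,30,360,-15],
  [20,38,432,-17.3],
  [36,38.6,432,-17.3],
  [36,38.6,432,-17.3],
  [36,38.6,432,-17.3],
])

```text
time_s: 38.45
tcp_pos: [0.433, 0.271, 0.1331]
eef_rot: [-0.451, 0.559, -0.442, -0.538]
force: [-0.2, 0.7, 0.4]
grip_width: 0.051
```

```bash
python3 - <<'E'
from h import *
i=cams.camera_info('wrist')
p,d=cams.camera('wrist'); p=p[:,:,::-1].copy()
S=(0.4916,0.2838,np.radians(11.7)); h=fr(S,-60)
for q in [(*fr(S,60),.04),(*fr(S,-45),.07),(*fr(S,-75),.07),(*fr(S,-80,24),.02),(*fr(S,-80,-24),.02)]:
    u=proj('wrist',q,i); print(u); cv2.circle(p,tuple(int(x) for x in u),3,(0,255,0),1)
cv2.imwrite('pics/w19.png',p[150:450,170:470])
plan([(*h,.056,S[2])])
E
```

```text
[321.36765216 402.36820756]
[321.33058322 291.82216513]
[321.45773227 239.78090472]
[360.10526011 204.45756643]
[284.2377753  204.16633604]
t 38.5 tcp [0.4333 0.2709 0.1334] j [ 0.41  0.25 -0.32  0.98 -0.02  0.2 ] grip 0.0516 F [0.5 0.1 0.3]
[77.3  2.6  2. ] -0.05
tilt [ 0.0323 -0.0086 -0.9994] z [-0.202  0.979 -0.015] y [-0.979 -0.202 -0.03 ]
```

View pics/w19.png

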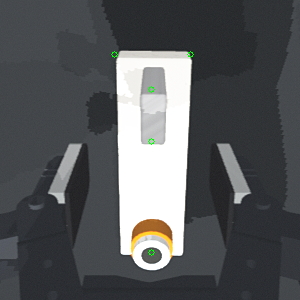

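Call:
step_arm([
  [40,1.5,1.5,0],
  [68,2.5,2,0],
  [76,2.5,2,0],
  [76,2.5,2,0],
  [76,2.5,2,0],
])

```text
time_s: 39.12
tcp_pos: [0.4337, 0.2717, 0.0586]
eef_rot: [-0.452, 0.559, -0.441, -0.537]
force: [-0.5, -0.4, 0.2]
grip_width: 0.0511
```

Call:
step_arm([
  [0,0,0,0],
  [0,0,0,0],
  [0,0,0,0],
  [0,0,0,0],
  [0,0,0,0],
  [-10,0,0,0],
  [-40,0,0,0],
  [-60,0,0,0],
  [-60,0,0,0],
], fingers=1)

```text
time_s: 40.25
tcp_pos: [0.4323, 0.2725, 0.12]
eef_rot: [-0.453, 0.56, -0.44, -0.536]
force: [0.5, 0.2, -2.6]
grip_width: 0.0128
```

```bash
python3 - <<'E'
from h import *
plan([(*fr(ST,-258),.115,ST[2]),(*fr(ST,-258),.070,ST[2])])
E
```

```text
t 40.25 tcp [0.4323 0.2725 0.12  ] j [ 0.41  0.26 -0.35  0.94 -0.02  0.21] grip 0.0128 F [ 0.5  0.2 -2.6]
[   4.3  137.5 -283.2] 6.53
[  49.2  139.1 -282.6] 6.53
tilt [ 0.0367 -0.0068 -0.9993] z [-0.201  0.979 -0.014] y [-0.979 -0.202 -0.035]
```

Call:
step_arm([
  [0,40,-40,1],
  [0,80,-90,2],
  [0,110,-150,4],
  [0,130,-210,6],
  [4,137.5,-260,6.5],
  [25,138,-283,6.5],
  [44,139,-283,6.5],
  [47,139,-283,6.5],
  [47,139,-283,6.5],
  [47,139,-283,6.5],
])

```text
time_s: 41.5
tcp_pos: [0.3552, -0.0327, 0.0727]
eef_rot: [-0.484, 0.533, -0.47, -0.511]
force: [0.7, 0.3, -1.7]
grip_width: 0.0128
```

```bash
python3 - <<'E'
from h import *
p,d=cams.camera('top'); p=p[:,:,::-1].copy()
cv2.imwrite('pics/t20.png',cv2.resize(p[200:320,330:420],None,fx=5,fy=5,interpolation=cv2.INTER_CUBIC))
plan([(*fr(ST,-258),.0678,ST[2])])
s=bot.get_state(); print(inst(s['tcp_pos']))
E
```

```text
t 41.55 tcp [ 0.3552 -0.0328  0.0727] j [-0.33  0.06 -0.75  0.73  0.01 -0.42] grip 0.0131 F [ 0.1  0.9 -0.7]
[4.9 0.6 0.2] 0.09
tilt [ 0.0377 -0.0071 -0.9993] z [-0.09   0.996 -0.01 ] y [-0.995 -0.09  -0.037]
[-2.57614145e+02 -1.71102969e-01]
```

View pics/t20.png

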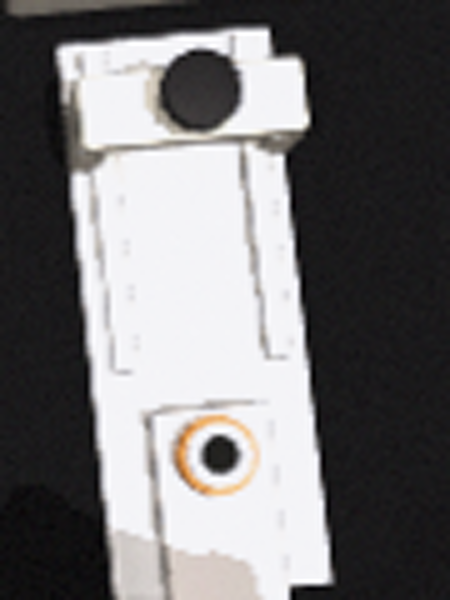

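```bash
python3 - <<'E'
from h import *
g=lambda u,v,z: inst(atz('top',330+(u+.5)/5-.5,200+(v+.5)/5-.5,z)).round(1)
print(g(219,455,.0545),g(146,413,.0345),g(270,402,.0345))
plan([(*fr(ST,-257.6,-.7),.0682,ST[2]),(*fr(ST,-257.6+138.7,-.9),.0682,ST[2])])
E
```

```text
[-138.7    1.4] [-118.7   26.5] [-119.   -24.1]
t 41.55 tcp [ 0.3552 -0.0328  0.0727] j [-0.33  0.06 -0.75  0.73  0.01 -0.42] grip 0.0131 F [ 0.1  0.9 -0.7]
[ 4.6  0.2 -0.5] 0.09
[   9.7 -138.5   -0.8] 0.09
tilt [ 0.0377 -0.0071 -0.9993] z [-0.09   0.996 -0.01 ] y [-0.995 -0.09  -0.037]
```

Call:
step_arm([
  [4.6,0,-0.6,0],
  [5,-12,-0.6,0],
  [5.5,-26,-0.6,0],
  [6,-40,-0.6,0],
  [6.6,-54,-0.7,0],
  [7.1,-68,-0.7,0],
  [7.6,-82,-0.7,0],
  [8.1,-96,-0.7,0],
  [8.7,-110,-0.8,0],
  [9.2,-124,-0.8,0],
  [9.5,-133,-0.8,0],
  [9.7,-138.5,-0.8,0],
  [9.7,-138.5,-0.8,0],
  [9.7,-138.5,-0.8,0],
])

```text
time_s: 43.3
tcp_pos: [0.4931, -0.0211, 0.0681]
eef_rot: [-0.484, 0.533, -0.47, -0.511]
force: [0.1, -0.0, -1.2]
grip_width: 0.0128
```

Call:
step_arm([
  [1,0,0,0],
  [1.7,0,0,0],
  [1.7,0,0,0],
])

```text
time_s: 43.68
tcp_pos: [0.4931, -0.0212, 0.0675]
eef_rot: [-0.484, 0.534, -0.47, -0.51]
force: [-3.5, 0.1, 11.9]
grip_width: 0.0129
```

Call:
step_arm([
  [0,0,0,0],
  [0,0,0,0],
  [0,0,0,0],
  [-20,0,0,0],
  [-60,0,0,0],
  [-100,30,0,0],
  [-117,70,0,0],
  [-117,70,0,0],
  [-117,70,0,0],
], fingers=-0.2)

```text
time_s: 44.8
tcp_pos: [0.4193, -0.0267, 0.1818]
eef_rot: [-0.484, 0.534, -0.47, -0.51]
force: [0.2, 0.4, 0.5]
grip_width: 0.0511
```

```bash
python3 - <<'E'
from h import *
import pickle
i=cams.camera_info('wrist')
p,d=cams.camera('wrist'); p=p[:,:,::-1].copy()
pickle.dump(i,open('w21.pkl','wb'))
cv2.imwrite('pics/w21.png',cv2.resize(p[220:420,240:400],None,fx=4,fy=3,interpolation=cv2.INTER_CUBIC))
p,d=cams.camera('top'); p=p[:,:,::-1].copy()
cv2.imwrite('pics/t21.png',cv2.resize(p[200:320,330:420],None,fx=5,fy=5,interpolation=cv2.INTER_CUBIC))
plan([(*fr(ST,0),.150,ST[2]),(*fr(ST,0),.123,ST[2])])
E
```

```text
t 44.9 tcp [ 0.4194 -0.0267  0.1812] j [-0.27  0.05 -0.43  1.05  0.   -0.36] grip 0.0512 F [-0.6 -0.1  0.2]
[ 3.830e+01 -1.918e+02 -1.000e-01] 0.08
[  65.3 -190.8    0.2] 0.08
tilt [ 0.0377 -0.0072 -0.9993] z [-0.09   0.996 -0.011] y [-0.995 -0.09  -0.037]
```

View pics/w21.png

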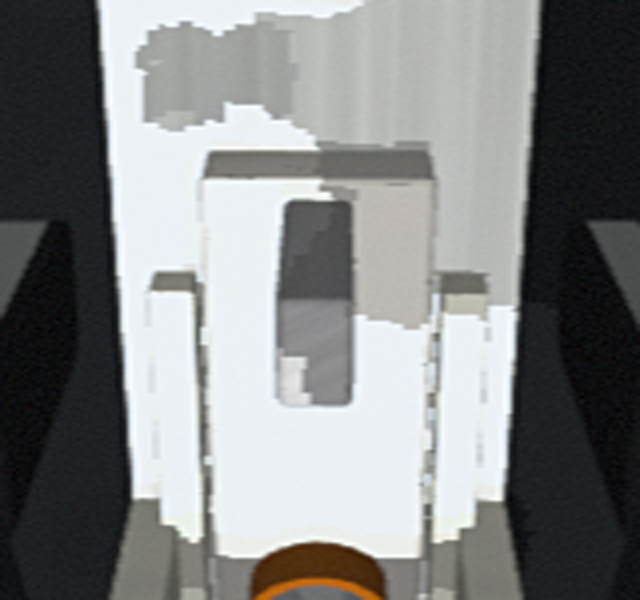

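View pics/t21.png

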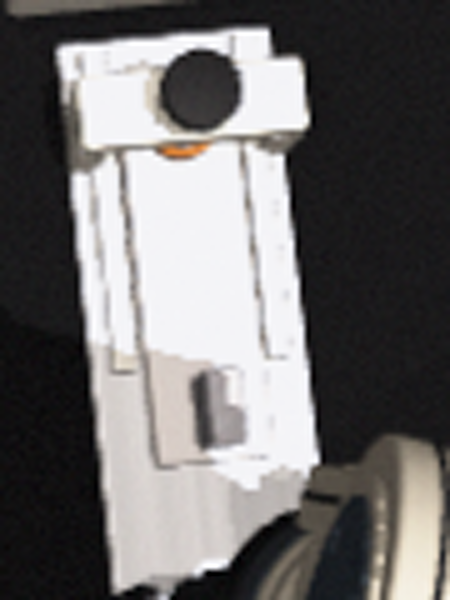

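```bash
python3 - <<'E'
from h import *
import pickle
i=pickle.load(open('w21.pkl','rb'))
w=lambda u,v,z: inst(atz('wrist',240+(u+.5)/4-.5,220+(v+.5)/3-.5,z,i)).round(1)
print('handle',w(279,299,.078),w(352,299,.078),w(279,405,.078),w(352,405,.078),'rear',w(204,178,.028),w(432,178,.028),'rails',w(192,290,.02),w(440,290,.02))
g=lambda u,v,z: inst(atz('top',330+(u+.5)/5-.5,200+(v+.5)/5-.5,z)).round(1)
print('top rear',g(156,466,.028),g(270,456,.028), 'handle rear top',g(206,450,.078), g(244,442,.078))
E
```

```text
handle [-133.5   -7. ] [-133.6    5.5] [-104.2   -7.2] [-104.4    5.8] rear [-138.4  -23.8] [-138.7   22.1] rails [-98.2 -28. ] [-98.7  25.4]
top rear [-140.3   24.1] [-140.7  -22.7] handle rear top [-136.8    9.3] [-135.1   -5.8]
```

Call:
step_arm([
  [0,-60,0,0],
  [0,-120,0,0],
  [10,-191,0,0],
  [30,-191,0,0],
  [43,-191,0.1,0],
  [50,-191,0.1,0],
  [57,-191,0.2,0],
  [61,-191,0.2,0],
  [64,-191,0.2,0],
  [66.5,-191,0.2,0],
  [67.5,-191,0.2,0],
  [67.5,-191,0.2,0],
  [67.5,-191,0.2,0],
  [67.5,-191,0.2,0],
], fingers=1)

```text
time_s: 46.65
tcp_pos: [0.6117, -0.0097, 0.123]
eef_rot: [-0.484, 0.534, -0.469, -0.51]
force: [-9.3, 1.5, 17.5]
grip_width: -0.0001
```

Fully down (17 N against the stop). Retreat, and regrip the long one.

Call:
step_arm([
  [-20,0,0,0],
  [-50,0,0,0],
  [-60,50,0,0],
  [-62,119,0,0],
  [-62,119,0,0],
  [-62,119,0,0],
], fingers=-0.2)

```text
time_s: 47.4
tcp_pos: [0.4913, -0.0203, 0.1812]
eef_rot: [-0.485, 0.535, -0.469, -0.509]
force: [-0.0, -0.4, -0.5]
grip_width: 0.0515
```

```bash
python3 - <<'E'
from h import *
p,d=cams.camera('top'); p=p[:,:,::-1].copy()
cv2.imwrite('pics/t22.png',p)
plan([(*fr(ST,-119.6,0.2),.1,ST[2]),(*fr(ST,-119.6,0.2),.0672,ST[2])])
E
```

```text
t 47.45 tcp [ 0.492  -0.0203  0.181 ] j [-0.21  0.17 -0.29  1.07  0.   -0.3 ] grip 0.0513 F [-0.1 -0.8 -0.1]
[81.   2.6  1. ] 0.07
[113.8   4.    1.4] 0.07
tilt [ 0.0417 -0.0081 -0.9991] z [-0.09   0.996 -0.012] y [-0.995 -0.09  -0.041]
```

View pics/t22.png

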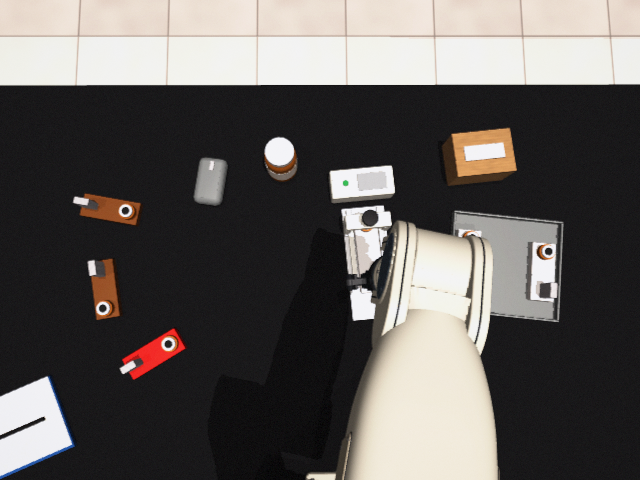

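Call:
step_arm([
  [50,3,1,0],
  [95,3.5,1,0],
  [110,4,1.4,0],
  [113.5,4,1.4,0],
  [113.5,4,1.4,0],
  [113.5,4,1.4,0],
])

```text
time_s: 48.2
tcp_pos: [0.4935, -0.0203, 0.0682]
eef_rot: [-0.485, 0.535, -0.469, -0.509]
force: [-0.3, 0.5, -0.5]
grip_width: 0.051
```

Call:
step_arm([
  [0,0,0,0],
  [0,0,0,0],
  [0,0,0,0],
  [0,0,0,0],
  [0,0,0,0],
  [-2,0,0,0],
  [-2.5,14,0,0],
  [-3.3,30,0,0],
  [-4,50,0,0],
  [-5,70,0,0],
  [-6,90,0,0],
  [-7,110,0,0],
  [-8,125,0,0],
  [-8,130,0,0],
  [-8,130,0,0],
], fingers=1)

```text
time_s: 50.08
tcp_pos: [0.3638, -0.032, 0.0709]
eef_rot: [-0.485, 0.535, -0.469, -0.508]
force: [0.8, 0.5, -2.3]
grip_width: 0.0128
```

```bash
python3 - <<'E'
from h import *
p,d=cams.camera('top'); p=p[:,:,::-1].copy()
cv2.imwrite('pics/t23.png',p)
h=fr(TR,-60,0);print(h)
plan([(*h,.15,TR[2]),(*h,.066,TR[2])])
E
```

```text
[ 0.46449667 -0.29354082]
t 50.125 tcp [ 0.3642 -0.0321  0.0709] j [-0.32  0.07 -0.74  0.72  0.01 -0.41] grip 0.013 F [-0.3  0.1 -2.4]
[ -72.4  -79.7 -270.4] 10.85
[  11.5  -76.1 -269.3] 10.85
tilt [ 0.044  -0.0086 -0.999 ] z [-0.089  0.996 -0.013] y [-0.995 -0.09  -0.043]
```

View pics/t23.png

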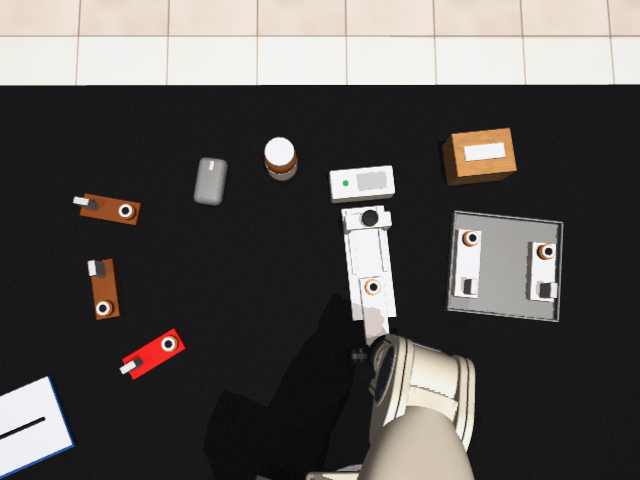

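Call:
step_arm([
  [-40,0,0,0],
  [-80,0,-20,1],
  [-80,-10,-70,3],
  [-80,-25,-120,5],
  [-80,-45,-170,7],
  [-78,-65,-225,9],
  [-73,-79.7,-270.4,10.85],
  [-73,-79.7,-270.4,10.85],
  [-73,-79.7,-270.4,10.85],
])

```text
time_s: 51.25
tcp_pos: [0.4645, -0.2934, 0.1499]
eef_rot: [0.534, -0.487, 0.515, 0.462]
force: [0.6, 0.2, -2.2]
grip_width: 0.0129
```

```bash
python3 - <<'E'
from h import *
p,d=cams.camera('top'); p=p[:,:,::-1].copy()
cv2.imwrite('pics/t24.png',cv2.resize(p[190:340,420:590],None,fx=4.5,fy=4,interpolation=cv2.INTER_CUBIC))
h=fr(TR,-60,0);print(h)
plan([(*h,.085,TR[2]),(*h,.066,TR[2])])
E
```

```text
[ 0.46449667 -0.29354082]
t 51.3 tcp [ 0.4644 -0.293   0.1503] j [-0.73  0.29 -0.22  1.03  0.02 -0.63] grip 0.0128 F [ 0.2  0.7 -1.9]
[65.2  2.7 -0.3] 0.03
[84.2  3.5 -0.3] 0.03
tilt [ 0.0433 -0.0078 -0.999 ] z [ 0.099  0.995 -0.004] y [-0.994  0.099 -0.044]
```

View pics/t24.png

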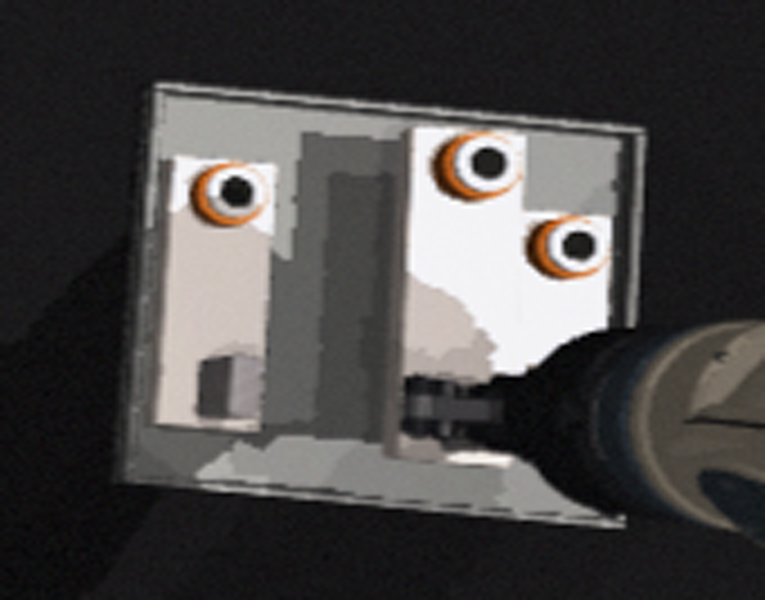

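```bash
python3 - <<'E'
from h import *
g=lambda u,v,z: intr(atz('top',420+(u+.5)/4.5-.5,190+(v+.5)/4-.5,z)).round(1)
print('long sept',g(488,163,.1303),'short',g(578,246,.044),'med',g(237,191,.044))
print('long edges z~.11',g(408,130,.11),g(524,135,.11),'med right edge',g(272,165,.024),g(262,432,.024))
p=cv2.imread('pics/t23.png'); print('short L edge',intr(atz('top',531,243,.024)),intr(atz('top',530.5,298,.024)))
E
```

```text
long sept [57.7  1.8] short [ 35.1 -76.6] med [48.7 78.9]
long edges z~.11 [74.3 28.1] [ 76.5 -21.4] med right edge [67.1 57.3] [-71.3  54.5]
short L edge [ 51.69618245 -49.67311164] [-61.97567754 -53.30600379]
```

Clear by about 25 mm on both sides. Lowering.

Call:
step_arm([
  [35,1,-1,0],
  [60,2.5,-1,0],
  [75,3,-1,0],
  [82,3.4,-1,0],
  [84.2,3.5,-1,0],
  [85,3.5,-1,0],
  [85,3.5,-1,0],
])

```text
time_s: 52.18
tcp_pos: [0.4647, -0.2944, 0.0657]
eef_rot: [0.533, -0.487, 0.514, 0.462]
force: [0.1, 0.6, -1.4]
grip_width: 0.013
```

Call:
step_arm([
  [1,0,0,0],
  [2,0,0,0],
  [2.3,0,0,0],
  [2.3,0,0,0],
])

```text
time_s: 52.68
tcp_pos: [0.465, -0.2948, 0.0646]
eef_rot: [0.534, -0.488, 0.515, 0.461]
force: [-3.5, 0.2, 9.3]
grip_width: 0.0128
```

Call:
step_arm([
  [0,0,0,0],
  [0,0,0,0],
  [0,0,0,0],
  [-20,0,0,0],
  [-60,1,0,0],
  [-110,4,0,0],
  [-120,60,60,0],
  [-120,80,120,0],
  [-120,80,180,0],
  [-120,80,240,0],
  [-120,80,300,0],
  [-120,80,330,0],
  [-120,80,330,0],
], fingers=-0.2)

```text
time_s: 54.3
tcp_pos: [0.4126, 0.0449, 0.1792]
eef_rot: [0.533, -0.489, 0.513, 0.463]
force: [0.1, -0.8, -0.5]
grip_width: 0.0512
```

```bash
python3 - <<'E'
from h import *
p,d=cams.camera('top'); p=p[:,:,::-1].copy()
cv2.imwrite('pics/t25.png',cv2.resize(p[150:350,320:590],None,fx=2.9,fy=2.9,interpolation=cv2.INTER_CUBIC))
W=cloud('top',d)
p2,_=cams.camera('scene'); cv2.imwrite('pics/s25.png',cv2.resize(p2[150:350,100:400,::-1],None,fx=2.6,fy=2.6))
for n,c in dict(short=(-45,-78),med=(-50,78),long=(-60,0)).items():
  for dx in (-12,30,50):
    q=(*fr(TR,c[0]+dx+ (0),c[1]),.024); u=proj('top',q).round().astype(int); print(n,dx,W[u[1],u[0]].round(4))
b=proj('top',(ST[0],ST[1],.11)).round().astype(int); print('btn',W[b[1],b[0]])
plan([])
E
```

```text
short -12 [ 0.4588 -0.3634  0.0434]
short 30 [ 0.5021 -0.3751  0.0236]
short 50 [ 0.5206 -0.3777  0.0249]
med -12 [ 0.4696 -0.2083  0.0504]
med 30 [ 0.5113 -0.2202  0.0243]
med 50 [ 0.5321 -0.2218  0.0219]
long -12 [ 0.4534 -0.288   0.0337]
long 30 [ 0.4945 -0.2966  0.0221]
long 50 [ 0.5147 -0.2975  0.028 ]
btn [ 0.61232269 -0.0101251   0.10881258]
t 54.4 tcp [0.4127 0.0427 0.1791] j [-0.1   0.04 -0.45  1.04 -0.01  0.  ] grip 0.0512 F [ 0.  -0.3 -0.3]
tilt [ 0.0449 -0.0098 -0.9989] z [ 0.097  0.995 -0.005] y [-0.994  0.097 -0.046]
```

View pics/t25.png

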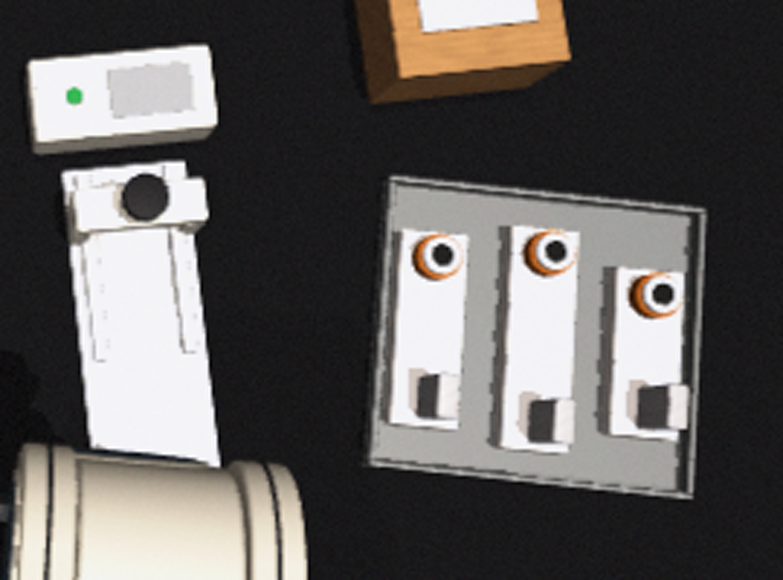

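View pics/s25.png

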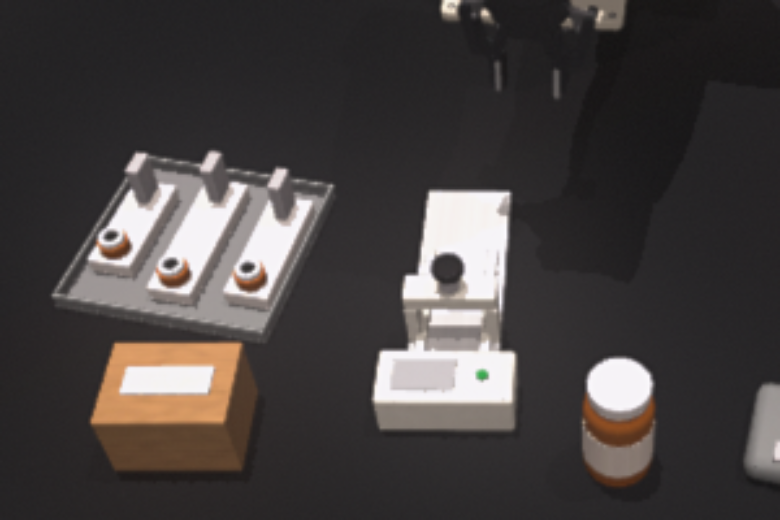

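All three carriers lie flat in the tray, the plunger is up, and the arm is clear. I am handing the job in.

```bash
python3 -c "
from workcell import bot
print(bot.close_job())"
```

```text
the job is handed in; nothing more can be done
None
```

All three carriers were on the bench. I sampled them in order (short, medium, long), set each one in the grey tray, and handed the job in at about 54 s.

- **Sampling:** I pressed the plunger to its stop each time, reading 12–21 N. By my camera measurements, each septum was within about 2 mm of the needle along the lane.
- **Knock:** Something moved the short carrier inside the tray while I was sampling the medium one. I set the medium down at the left edge, then picked the short up again and moved it to the right, which left the middle free for the long one.
- **Last checks:** The final pictures show all three carriers upright inside the tray. Depth readings put their block tops at about 22–28 mm, against an expected 24 mm. The button reads about 109 mm up, nominally 110 mm, and the gripper is clear of everything. The bottle and tissue box looked unmoved in the final pictures. The mouse was last seen fully at about 50 s, also unmoved.
- **Disagreements:** The wrist and top cameras differed by up to about 2 mm on positions in the lane. The tool also drifted to about 2.6° of tilt over the run, with no visible effect. I noticed no slackening of the grip.

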